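# Slide the spare die holder into the tight press-die row

## Task

Slide the spare die holder, which stands alone on the bench, into the row in the die rack directly to the left (as seen from the robot) of the tall-posted one: first nudge the neighbours apart to make room, then slide it in from the front until its foot is fully home against the back wall, under the lip. Be gentle with the rack: feel for its end stops and back wall and never shove. The dies of the row stay standing under the lip, none is taken out, and the oil bottle, screwdriver and parts bin are left alone.

Things in the scene. Friction and masses are not known exactly. Their poses are not given: they have to be found in the camera images.
- rack: die rack fixed on the bench: grey base plate 150 (x) x 330 (y) x 6 mm; origin at the centre of its underside, z up, x from its open front (robot side) to its back, y along the row, to the left. On it an aluminium fence: back wall, lip, two end stops. Its row holds five 50 mm feet and 3 mm more; it starts with four dies, gaps between feet 0.6 to 7.4 mm, feet about 0.5 mm off the back wall.
- rack_stops (a point): point midway between the nominal end stops (rack x +25, y 0, z +24 mm, the stops' top edge). The stops, 10 mm thick, run from rack x -5 to +55 mm; their faces are 253 mm apart, nominally at rack y -126.5 and +126.5 mm, but the fence is clamped through slots and both stops together sit up to 16 mm to either side of that (not measured: feel for them).
- rack_home (a point): foot of the back wall's face, mid-row (rack x +55, y 0, z +6 mm). A die is home when its foot touches this face: origin at rack x +25, z +6 mm. Along the wall runs a lip from rack x +47 to +67 mm, underside 22 mm and top 26 mm above the bench: it hangs 8 mm over the feet, 2 mm above them, so a die cannot go in from above.
- rack_apron (a point): centre of the apron (rack x -40, y 0, z +6 mm): the free front part of the plate, rack x -75 to -5 mm, flat and level with the floor of the row, where a die can be set down in front of a gap before it is slid in. Dies slide on the plate by friction: nudging three of them along the row takes less than 8 N, a stop is felt above that.
- die_tall: a die holder standing in the row: flat steel foot 60 (x) x 50 (y) x 14 mm high with 3 mm bevels on its upright corners, square dark post 16 x 16 mm on its middle; 0.15 to 0.31 kg. Origin: centre of the underside, z up, x to the rack's back, y along the row. Pushed high on the post, it tips and binds under the lip: push low. This is the tall one: the post ends 60 mm above the origin. It is never the leftmost in the row.
- die_b: a die holder standing in the row: flat steel foot 60 (x) x 50 (y) x 14 mm high with 3 mm bevels on its upright corners, square dark post 16 x 16 mm on its middle; 0.15 to 0.31 kg. Origin: centre of the underside, z up, x to the rack's back, y along the row. Pushed high on the post, it tips and binds under the lip: push low. Post ends 44 mm above the origin.
- die_c: a die holder standing in the row: flat steel foot 60 (x) x 50 (y) x 14 mm high with 3 mm bevels on its upright corners, square dark post 16 x 16 mm on its middle; 0.15 to 0.31 kg. Origin: centre of the underside, z up, x to the rack's back, y along the row. Pushed high on the post, it tips and binds under the lip: push low. Post ends 44 mm above the origin.
- die_end: a die holder standing in the row: flat steel foot 60 (x) x 50 (y) x 14 mm high with 3 mm bevels on its upright corners, square dark post 16 x 16 mm on its middle; 0.15 to 0.31 kg. Origin: centre of the underside, z up, x to the rack's back, y along the row. Pushed high on the post, it tips and binds under the lip: push low. Post ends 44 mm above the origin. It starts as the leftmost in the row.
- die_spare: the spare die holder, standing alone on the bench left or right of the rack: same make as those in the row (steel foot 60 (x) x 50 (y) x 14 mm, bevelled corners; central square post 16 x 16 mm ending 44 mm above the origin; 0.15 to 0.31 kg). Origin: centre of the underside, z up; when in the row, x to the rack's back, y along the row. Yaw up to 0.6 rad either way.
- oiler: bystander: grey oil bottle, 52 mm across, 130 mm tall, standing on the bench on the other side of the rack from the spare die. Origin at the centre of its underside.
- capbin: bystander: open plywood bin 100 x 130 x 35 mm on the bench beyond the rack. Origin at the centre of its underside.
- driver: bystander: screwdriver 190 mm long lying on the bench beyond the rack.
There are look-alikes about, which are no part of the job. Leave any green, orange or purple look-alike of the die_spare alone.

How it is judged:
By the outcome, as a careful person would: the job done as asked, in the order asked, and still so for the second after the job is handed in, with the robot touching nothing.
It also fails if it takes over 72 s, if anything falls off the work surface, if the arm or the gripper's body presses on something with over 40 N, if the wrist force passes 120 N, or if a joint passes its speed limit or range.

## Robot

A 7-joint arm with a two-finger parallel gripper is mounted at the origin on the work surface. World frame = base frame: x ahead of the robot, y to its left, z up, the work surface at z = 0. Lengths are in m, angles in rad, forces in N, time in s.
With the tool pointing down it reaches from about 0.425 to 0.875 m from the base axis. Payload 9.9 kg.
Tool frame: the origin (TCP) lies on the centre line of the jaws, within the pads' length; the fingertips stand 8 mm ahead of it and the grasp point (between the pads) lies 11 mm behind it; x points along the fingers, z is the direction in which the jaws open and shut, and the axes are right-handed (so a half turn about x gives the same grasp; the last joint's range is limited). The gripper opens to 85 mm and grips with 20 to 120 N. Pads are 22 mm wide; open, the fingers measure 114 mm over their backs; the gripper's body (76 mm by 85 mm) begins 54 mm behind the grasp point. The pads swing forward as they close: fully open they stand 13 mm farther back than shut.
Start: joints at [1.184, 0.576, 0.025, 1.437, -0.015, 1.129, -0.057], TCP at [0.201, -0.644, 0.239] pointing down, gripper open.
Joint ranges: [-2.76, 2.76], [-0.34, 2.15], [-1.52, 1.57], [0.19, 2.46], [-1.09, 4.23], [0.17, 1.99], [-2.82, 2.82]. Speed limits (rad/s): [2.22, 2.22, 3.01, 3.01, 3.14, 3.14, 3.14].

## Interface

Orientations are given as a rotation vector (axis times angle).
In Python, from cell import manip gives the robot as it stands.
- The arm moves only by the shell command python3 -m pendant 'ROWS' [OPENING]. ROWS is JSON, one flat list of numbers, 4 for each row, row after row: the shift along the tool's x, y, z in m, then the turn about the tool's x in rad. In form: [tx, ty, tz, turn, tx, ty, tz, turn, ...]. A call has exactly 8 rows; each row shifts and turns the commanded pose from where the row before left it, along the tool's axes as they then stand; what a row does not reach is not made up. A row lasts 1/12 s, in which the tool goes at most 41.7 mm and 7.16 degrees, less where a joint would pass 70% of its speed; a pose out of reach is approached as far as the arm can. A call is refused whole if a number of a shift passes 0.0417 or a number of a turn 0.125, either way. A call with a gripper value outside its range is refused whole. OPENING is the opening in per cent of the stroke, from 0 (shut) to 100 (fully open), set as the call begins (- or left out, the last holds). The fingers move at their own pace and stop on an object; the grip force is fixed at half the most. Time passes only in rows, so rows that do not move let the fingers close, or fill a call up. It gives the time, the measured TCP pose, the force and the opening at its end, in the units of the state.
- manip.observe(): the state, without advancing time (a new reading comes with each control period).
- manip.snapshot(name): name is "side" or "top" or "wrist"; returns a dict with "color" (480x640x3 uint8, red, green, blue), "depth" (480x640 float32, m along the optical axis (not along the pixel's ray), 0 where there is no reading), "mtx" (3x3 intrinsics, pixels), "k1" (the pictures are not rectified: a ray, as slopes to the right and down, at radius r is drawn at 1 + k1 r^2 times it, then the intrinsics apply), "cam_to_world" (4x4, takes a point from camera to world coordinates); the wrist camera has in their place "tool_from_camera" (4x4, takes a point from camera to tool coordinates, whose origin is the TCP and whose axes are the tool frame's). Camera axes: x right, y down, z forward; pixel columns grow to the right and rows downward; lengths in m; the calibration is good to about 2 mm. A picture is of the moment at which its call begins: read the wrist's pose just before it.
- manip.close_job(): hands the job in, once; it reports no verdict.
Trained networks look in a picture, given as the dict that the camera call returned (one of the last four; its "shot" number tells which), for a name from the list of things; names that differ only in an ending like _2 or _b are one class to them, and where a whole thing is asked for, a point or a joint stands for the part that bears it (a point fixed in the world has none). Each returns a list of dicts, best first, with "p" (0 to 1); they miss things now and then, are a little off and sometimes report something else, mostly with a low value. They report only what shows in the picture. A call takes as long as a camera call. They do not tell look-alikes from the thing itself.
- manip.recognise(label, picture): "bbox" ([left, top, width, height] as shares, 0 to 1, of the picture: columns of its width, rows of its height, round what is visible of it).
- manip.cut_out(label, picture): "pixels" (480x640 bool, what is visible of it) and "bbox" ([left, top, width, height] as shares, 0 to 1, of the picture: columns of its width, rows of its height, round what is visible of it).
- manip.mark_of(label, picture): "xy" ([column, row] as shares, 0 to 1, of the picture: columns of its width, rows of its height: a listed point, or the origin of a listed thing).
The state is a dict: "t": time; "qpos": joint angles; "joint_velocities": joint speeds; "joint_efforts": joint torques, N m; "ee_pos": TCP position; "eef_rot": TCP orientation; "contact_force": force on the tool from outside, world axes, zero at the start; "moment": the same for the moment, N m; "width": opening from 0.0 (shut) to 1.0 (fully open).
Only numpy, scipy, OpenCV 4.12 (cv2) and the standard library are available. Lean on these libraries where they do the work, as an engineer would, in place of code of your own. Each camera call takes 0.05 s, during which the arm holds its last target.

## Working session

There is one attempt and no reset: what is moved stays moved. The work goes in short steps, Python scripts to look and compute and a shell command to move; the robot and the scene stay as the last step left them, time stands still between calls to the robot, and variables do not carry over. Pictures are saved under pics/ and viewed, and the job is handed in when it is done.

```bash
ls; mkdir -p pics
python3 - <<'E'
from cell import manip
import cv2
s=manip.observe(); print({k:(v if not hasattr(v,'__len__') else [round(float(x),4) for x in v]) for k,v in s.items()})
for n in ["top","side"]:
    p=manip.snapshot(n); cv2.imwrite(f"pics/{n}0.png",p["color"][:,:,::-1])
    print(n,p.keys(),p["mtx"],p["k1"],p["cam_to_world"])
E
```

```text
pics
{'t': 0.0, 'qpos': [1.1842, 0.5765, 0.0248, 1.4379, -0.015, 1.129, -0.0565], 'joint_velocities': [-0.0003, -0.0001, -0.0019, 0.001, -0.0013, 0.001, -0.0008], 'joint_efforts': [0.0, -76.5756, 2.2507, -28.5962, 0.0154, 0.0128, -0.0], 'ee_pos': [0.2011, -0.6439, 0.2385], 'eef_rot': [0.9842, 1.3388, -0.9827], 'contact_force': [-0.5365, 0.3776, -0.1108], 'moment': [-0.0055, -0.0148, -0.0128], 'width': 1.0043419288952795}
top dict_keys(['color', 'depth', 'mtx', 'k1', 'cam_to_world', 'shot']) [[580.88612984   0.         312.13740871]
 [  0.         580.88612984 239.20312935]
 [  0.           0.           1.        ]] -0.12159771657659785 [[-0.00380711 -0.99407826  0.1085998   0.46706756]
 [-0.99997439  0.00444275  0.00561169 -0.06138151]
 [-0.00606094 -0.10857565 -0.99406971  1.40816461]
 [ 0.          0.          0.          1.        ]]
side dict_keys(['color', 'depth', 'mtx', 'k1', 'cam_to_world', 'shot']) [[524.72852281   0.         317.23480473]
 [  0.         524.72852281 247.21898255]
 [  0.           0.           1.        ]] -0.13519503897239185 [[-0.71958028 -0.34788242  0.60098423 -0.14374364]
 [-0.69437153  0.35145164 -0.62795694  0.70816404]
 [ 0.00723829 -0.86917177 -0.49445732  0.67677026]
 [ 0.          0.          0.          1.        ]]
```

View pics/top0.png

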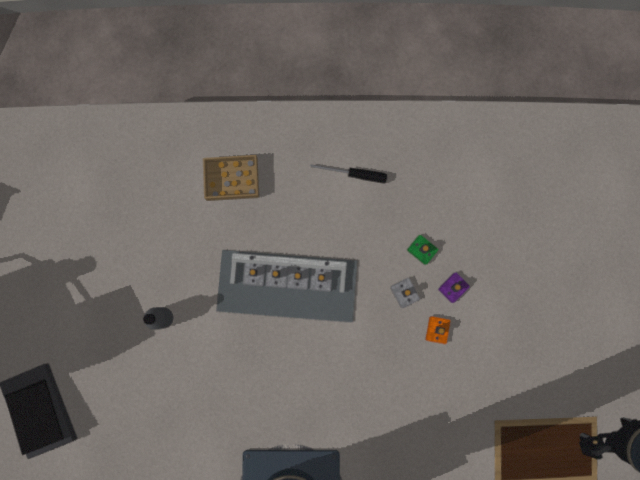

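View pics/side0.png

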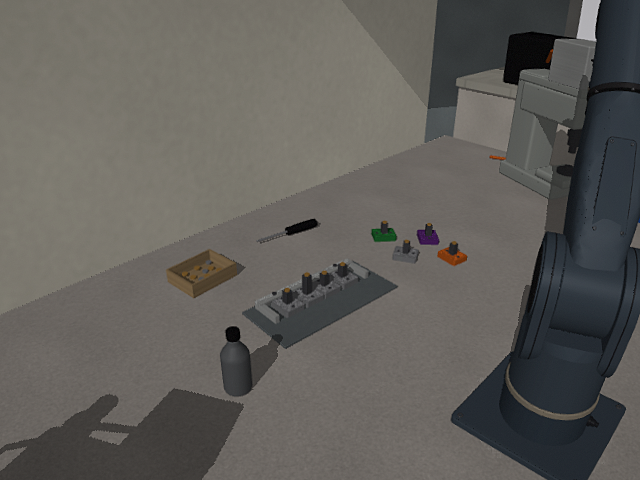

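The top view shows the row's posts at about (253,271), (276,273), (298,275) and (322,277). Die-like objects lie at right: grey (406,292), green (423,249), purple (455,287) and orange (438,329). The grey steel one matches the spare; the coloured ones are look-alikes. Next I'll measure them.

```bash
cat > h.py <<'E'
from cell import manip
import numpy as np, cv2
from scipy.spatial.transform import Rotation as R
def rays(p,uv):
    uv=np.asarray(uv,float).reshape(-1,1,2)
    d=np.array([p["k1"],0,0,0,0.])
    n=cv2.undistortPoints(uv,p["mtx"],d,None,None).reshape(-1,2)
    return n
def c2w(p,st=None):
    if "cam_to_world" in p: return np.array(p["cam_to_world"])
    T=np.eye(4);T[:3,:3]=R.from_rotvec(st["eef_rot"]).as_matrix();T[:3,3]=st["ee_pos"]
    return T@np.array(p["tool_from_camera"])
def onplane(p,uv,z,st=None):
    T=c2w(p,st);n=rays(p,uv);d=np.c_[n,np.ones(len(n))]@T[:3,:3].T
    return T[:3,3]+d*((z-T[2,3])/d[:,2])[:,None]
def cloud(p,st=None):
    T=c2w(p,st);v,u=np.mgrid[:480,:640]
    n=rays(p,np.c_[u.ravel(),v.ravel()]);z=p["depth"].ravel()
    P=np.c_[n*z[:,None],z]@T[:3,:3].T+T[:3,3]
    P[z==0]=np.nan
    return P.reshape(480,640,3)
def proj(p,X,st=None):
    T=np.linalg.inv(c2w(p,st));X=np.atleast_2d(X)@T[:3,:3].T+T[:3,3]
    n=X[:,:2]/X[:,2:];r=(n**2).sum(1,keepdims=True);n=n*(1+p["k1"]*r)
    return n*[p["mtx"][0,0],p["mtx"][1,1]]+[p["mtx"][0,2],p["mtx"][1,2]]
def st():
    s=manip.observe();M=R.from_rotvec(s["eef_rot"]).as_matrix()
    print("t %.2f pos"%s["t"],np.round(s["ee_pos"],4),"x",np.round(M[:,0],3),"z",np.round(M[:,2],4),"F",np.round(s["contact_force"],1),"M",np.round(s["moment"],2),"w %.3f"%s["width"],"q7 %.2f"%s["qpos"][6])
    return s
E
python3 - <<'E'
from h import *
p=manip.snapshot("top")
C=cloud(p)
col=p["color"]
im=cv2.resize(col[220:340,200:500],None,fx=2.6,fy=2.6,interpolation=cv2.INTER_CUBIC)
cv2.imwrite("pics/crop1.png",im[:,:,::-1])
for n in ["die_tall","die_end","die_spare"]:
    for d in manip.recognise(n,p)[:8]: b=np.array(d["bbox"])*[640,480,640,480];print(n,round(d["p"],2),np.round(b))
for n in ["rack_stops","rack_home","rack_apron","rack","die_spare","die_tall"]:
    z={"rack_stops":.024,"rack_home":.006,"rack_apron":.006,"rack":0,"die_spare":0,"die_tall":.006}[n]
    for d in manip.mark_of(n,p)[:3]:
        uv=np.array(d["xy"])*[640,480]; print(n,round(d["p"],2),np.round(uv,1),np.round(onplane(p,uv,z),4))
for d in manip.cut_out("rack",p)[:1]:
    m=d["pixels"].astype(np.uint8); ys,xs=np.nonzero(m)
    cs=max(cv2.findContours(m,0,1)[0],key=cv2.contourArea).reshape(-1,2)
    W=onplane(p,cs,.006)[:,:2]
    r=cv2.minAreaRect((W*1000).astype(np.float32)); print("rackrect",r)
    x,y=cv2.boxPoints(r)[:,0],cv2.boxPoints(r)[:,1];print(np.c_[x,y])
for z0,(a,b,c,d) in {"spare":(275,310,388,425)}.items():
    Q=C[a:b,c:d].reshape(-1,3);k=(Q[:,2]>.008)&(Q[:,2]<.02);r=cv2.minAreaRect((Q[k][:,:2]*1000).astype(np.float32));print(z0,r,k.sum());k=Q[:,2]>.03;print(Q[k].mean(0),k.sum())
E
```

```text
die_tall 0.72 [266. 264.  19.  27.]
die_tall 0.68 [311. 163.  76.  21.]
die_tall 0.67 [218. 251. 139.  69.]
die_tall 0.45 [143. 306.  32.  23.]
die_end 0.8 [243. 265.  24.  23.]
die_end 0.49 [204. 151.  55.  49.]
die_spare 0.86 [443. 270.  23.  34.]
die_spare 0.79 [423. 316.  26.  30.]
die_spare 0.68 [409. 236.  30.  27.]
die_spare 0.59 [394. 280.  23.  30.]
rack_stops 0.66 [289.  272.7] [[0.5382 0.0018 0.024 ]]
rack_stops 0.51 [298.1 276.2] [[ 0.5298 -0.0198  0.024 ]]
rack_home 0.93 [289.7 263.2] [[0.5621 0.001  0.006 ]]
rack_apron 0.95 [285.7 302.5] [[0.4675 0.0107 0.006 ]]
rack_apron 0.49 [161.9 313.9] [[0.4398 0.3112 0.006 ]]
rack 0.79 [283.4 286.8] [[0.5053 0.0166 0.    ]]
die_spare 0.92 [408.4 292.3] [[ 0.4904 -0.2861  0.    ]]
die_spare 0.92 [454.8 285.7] [[ 0.5055 -0.4002  0.    ]]
die_spare 0.76 [433.8 329.7] [[ 0.3997 -0.3464  0.    ]]
die_tall 0.65 [277.  271.4] [[0.5424 0.0318 0.006 ]]
die_tall 0.23 [161.9 314.5] [[0.4384 0.3112 0.006 ]]
rackrect ((506.9286804199219, 9.573654174804688), (332.4587707519531, 150.99658203125), 85.29700469970703)
[[ 418.05533 -149.9059 ]
 [ 568.5435  -162.28621]
 [ 595.802    169.0532 ]
 [ 445.31384  181.43352]]
spare ((489.4527893066406, -275.46160888671875), (58.38683319091797, 52.40849304199219), 26.369226455688477) 440
[ 0.49008254 -0.27480138  0.0430071 ] 52
```

View pics/crop1.png

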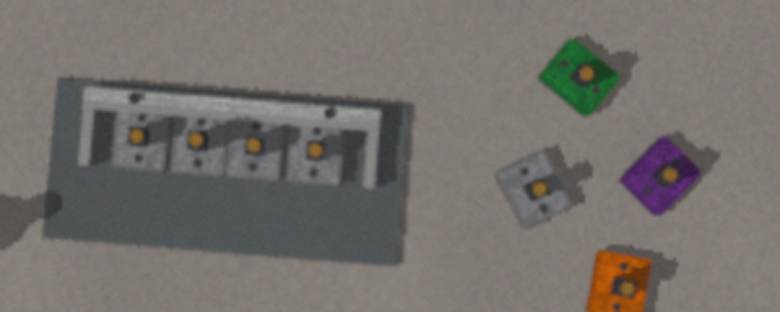

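Rack has yaw about -0.082 rad. The spare is the grey die at (406,292); yaw is about +26°. Tall die is second from left, so the target slot is between it and the leftmost (die_end). Next I'll plan motions.

```bash
cat >> h.py <<'E'
yaw=-0.082; RC=np.array([0.507,0.0096])
def r2w(x,y): 
    c,s=np.cos(yaw),np.sin(yaw); return RC+[c*x-s*y,s*x+c*y]
def w2r(X):
    c,s=np.cos(yaw),np.sin(yaw); d=np.asarray(X)[...,:2]-RC; return np.stack([d[...,0]*c+d[...,1]*s,-d[...,0]*s+d[...,1]*c],-1)
def plan(target,jaw,half=False):
    """jaw: world angle of tool z axis (dir of jaws)"""
    s=st();M=R.from_rotvec(s["eef_rot"]).as_matrix()
    d=M.T@(np.array(target)-s["ee_pos"])
    cur=np.arctan2(M[1,2],M[0,2]); out=[]
    a=(jaw-cur+np.pi)%(2*np.pi)-np.pi
    # tool x points down -> positive turn about tool x decreases world angle
    t=-a
    t=(t+np.pi/2)%np.pi-np.pi/2
    print("shift tool",np.round(d,4),"turn",round(t,4),"cur jaw",round(cur,3),"tilt",np.round(M[:,0],4))
E
python3 - <<'E'
from h import *
p=manip.snapshot("top");C=cloud(p)
Q=C[240:330,205:365].reshape(-1,3);Q=Q[~np.isnan(Q[:,0])]
r=w2r(Q)
for lo,hi in [(.018,.03),(.03,.055),(.055,.075)]:
    k=(Q[:,2]>lo)&(Q[:,2]<hi); print(lo,k.sum())
k=(Q[:,2]>.016)&(Q[:,2]<.032)
f=k&(r[:,0]<.012)&(r[:,0]>-.01)
print("front feature y*1000:",np.sort(np.round(r[f,1]*1000)).astype(int))
k=(Q[:,2]>.018); print("x range",np.percentile(r[k,0],[1,5,95,99]))
k=(Q[:,2]>.038)&(r[:,0]<.045)
ys=r[k]; 
for a in np.argsort(ys[:,1])[::1]: print(np.round(ys[a]*1000).astype(int),int(Q[k][a,2]*1000),end=";")
print()
s=r2w(.025,0);print(s)
plan([*r2w(.0,0.0),.2],yaw+np.pi/2)
E
```

```text
0.018 2039
0.03 173
0.055 58
front feature y*1000: [-139 -139 -139 -138 -137 -137 -136 -136 -136 -136 -136 -134 -134 -134
 -134 -134 -134 -134 -132 -132 -132 -132 -132 -131 -131 -130 -130 -129
 -129 -129 -129 -107 -107 -106 -105 -105 -105 -105 -104 -103 -103 -103
 -103 -102 -101 -101 -101 -100 -100 -100  -99  -99  -98  -98  -98  -96
  -96  -96  -96  -96  -95  -94  -94  -94  -93  -93  -93  -92  -91  -91
  -91  -91  -91  -90  -89  -89  -89  -89  -88  -88  -87  -86  -86  -86
  -84  -84  -84  -84  -84  -83  -82  -82  -82  -81  -81  -81  -80  -79
  -79  -79  -79  -79  -77  -77  -77  -77  -76  -76  -76  -75  -74  -74
  -74  -72  -72  -72  -72  -71  -70  -70  -70  -70  -69  -69  -68  -68
  -67  -67  -65  -65  -65  -65  -64  -64  -64  -63  -63  -62  -62  -62
  -62  -62  -61  -60  -60  -60  -59  -59  -58  -58  -57  -51  -50  -50
  -50  -48  -48  -48  -48  -47  -46  -46  -45  -45  -44  -44  -43  -43
  -43  -43  -42  -41  -41  -40  -39  -39  -39  -38  -38  -38  -37  -37
  -36  -36  -34  -34  -34  -33  -33  -32  -32  -31  -31  -31  -31  -31
  -29  -29  -29  -28  -28  -28  -27  -26  -26  -25  -25
[... 3642 characters left out ...]
74] 50;[26 74] 45;[33 74] 48;[25 75] 55;[28 75] 54;[23 75] 50;[19 75] 45;[21 76] 46;[30 76] 47;[33 77] 44;[18 77] 50;[21 77] 51;[25 78] 53;[23 78] 49;[28 78] 52;[30 79] 44;[33 79] 45;[20 79] 56;[18 80] 47;[25 80] 51;[27 80] 53;[23 80] 49;[30 80] 53;[32 81] 51;[22 81] 59;[20 82] 50;[18 82] 47;[25 82] 53;[27 82] 54;[30 83] 53;[32 84] 44;[18 84] 49;[23 85] 49;[20 85] 44;[25 85] 47;[32 85] 52;[27 85] 47;[30 86] 47;[20 87] 50;[18 87] 44;[22 87] 47;
[0.531916  0.0075523]
t 0.70 pos [ 0.2013 -0.6443  0.2393] x [-0.  0. -1.] z [ 2.982e-01 -9.545e-01 -1.000e-04] F [ 0.6 -0.9 -0.2] M [ 0.02  0.03 -0.02] w 1.002 q7 -0.06
shift tool [ 0.0393  0.4868 -0.533 ] turn 0.3848 cur jaw -1.268 tilt [-0.  0. -1.]
```

```bash
cat >> h.py <<'E'
def planR(x,y,z,quiet=False):
    """shift in tool frame once jaws are aligned (tool z=-rack y, tool y=rack x)"""
    s=st(); r=w2r(s["ee_pos"]); M=R.from_rotvec(s["eef_rot"]).as_matrix()
    cur=np.arctan2(M[1,2],M[0,2])
    print("rack xy",np.round(r*1000,1),"z %.1f"%(s["ee_pos"][2]*1000),"F rack %.1f %.1f"%tuple(w2r(np.array(s["contact_force"][:2])+RC)),"Fz %.1f"%s["contact_force"][2])
    print("dx(down) %.4f dy %.4f dz %.4f"%(s["ee_pos"][2]-z,x-r[0],-(y-r[1])),"turn %.4f"%(cur-(yaw-np.pi/2)))
E
python3 - <<'E'
from h import *
planR(.025,.024,.15)
E
```

```text
t 0.70 pos [ 0.2013 -0.6443  0.2393] x [-0.  0. -1.] z [ 2.982e-01 -9.545e-01 -1.000e-04] F [ 0.6 -0.9 -0.2] M [ 0.02  0.03 -0.02] w 1.002 q7 -0.06
rack xy [-251.1 -676.7] z 239.3 F rack 0.7 -0.8 Fz -0.2
dx(down) 0.0893 dy 0.2761 dz -0.7007 turn 0.3848
```

```bash
python3 -m pendant '[0,0,0,0.0962,0,0,0,0.0962,0,0,0,0.0962,0,0,0,0.0962,0.0044,0.0138,-0.035,0,0.0044,0.0138,-0.035,0,0.0044,0.0138,-0.035,0,0.0044,0.0138,-0.035,0]' 35
python3 -m pendant '[0.0044,0.0138,-0.035,0,0.0044,0.0138,-0.035,0,0.0044,0.0138,-0.035,0,0.0044,0.0138,-0.035,0,0.0044,0.0138,-0.035,0,0.0044,0.0138,-0.035,0,0.0044,0.0138,-0.035,0,0.0044,0.0138,-0.035,0]'
python3 -c "
from h import *
planR(.025,.024,.15)"
```

```text
t: 1.37
ee_pos: [0.2682, -0.5078, 0.2215]
eef_rot: [1.27, 1.169, -1.27]
contact_force: [2.3, -0.8, 0.1]
width: 0.353
t: 2.03
ee_pos: [0.4014, -0.2377, 0.1867]
eef_rot: [1.27, 1.168, -1.269]
contact_force: [0.1, -0.8, 0.5]
width: 0.348
t 2.03 pos [ 0.4014 -0.2377  0.1867] x [ 0.001 -0.    -1.   ] z [-8.210e-02 -9.966e-01  3.000e-04] F [ 0.1 -0.8  0.5] M [ 0.02 -0.06 -0.03] w 0.348 q7 -1.19
rack xy [ -85.  -255.1] z 186.7 F rack 0.2 -0.8 Fz 0.5
dx(down) 0.0367 dy 0.1100 dz -0.2791 turn -0.0002
```

```bash
python3 -m pendant '[0.0044,0.0138,-0.035,0,0.0044,0.0138,-0.035,0,0.0044,0.0138,-0.035,0,0.0044,0.0138,-0.035,0,0.0044,0.0138,-0.035,0,0.0044,0.0138,-0.035,0,0.0044,0.0138,-0.035,0,0.0044,0.0138,-0.035,0]'
python3 - <<'E'
from h import *
planR(.025,.024,.031)
s=manip.observe();p=manip.snapshot("wrist");C=cloud(p,s)
cv2.imwrite("pics/w1.png",p["color"][:,:,::-1])
np.savez("pics/w1.npz",color=p["color"],depth=p["depth"],mtx=p["mtx"],k1=p["k1"],tfc=p["tool_from_camera"])
Q=C.reshape(-1,3);Q=Q[~np.isnan(Q[:,0])];r=w2r(Q)
k=(Q[:,2]>.043)&(r[:,0]>0)&(r[:,0]<.05)&(Q[:,2]<.07)
for a,b in [(-110,-55),(-55,-5),(0,45),(55,105)]:
    kk=k&(r[:,1]*1000>a)&(r[:,1]*1000<b)
    if kk.sum(): print(np.round(r[kk].min(0)*1000,1),np.round(r[kk].max(0)*1000,1),np.round(np.median(Q[kk,2])*1000,1),kk.sum())
E
```

```text
t: 2.7
ee_pos: [0.5344, 0.0326, 0.1513]
eef_rot: [1.27, 1.169, -1.269]
contact_force: [0.8, 0.0, 0.2]
width: 0.347
t 2.70 pos [0.5344 0.0326 0.1513] x [ 0.001  0.    -1.   ] z [-8.180e-02 -9.966e-01 -1.000e-04] F [0.8 0.  0.2] M [ 0.   -0.03  0.03] w 0.347 q7 -1.79
rack xy [25.4 25.2] z 151.3 F rack 0.8 0.1 Fz 0.2
dx(down) 0.1203 dy -0.0004 dz 0.0012 turn 0.0001
[ 17.1 -89.7] [ 33.6 -73. ] 50.3 690
[ 17.4 -34.5] [ 33.7 -18.1] 50.5 641
[17.8 16.7] [33.8 32.6] 65.8 809
[17.1 71.2] [33.7 87.8] 50.3 650
```

View pics/w1.png

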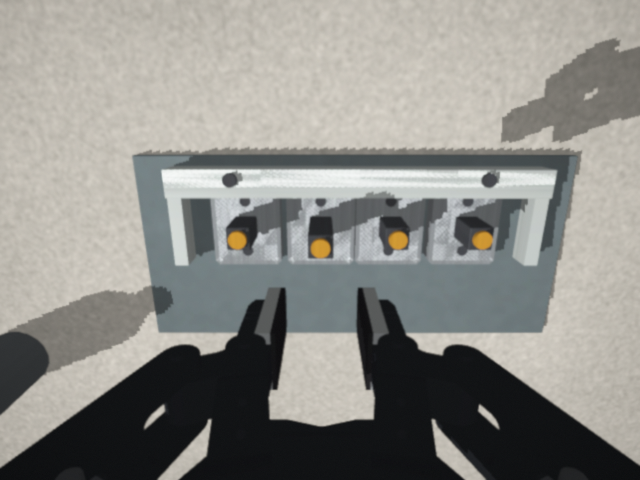

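Wrist view: row posts at (237,240), tall (320,247), (398,240) and (481,240). The tall one is under the jaws, with free space at both ends. I'll descend to straddle the tall post.

```bash
python3 -m pendant '[0.02,0,0,0,0.02,0,0,0,0.02,0,0,0,0.02,0,0,0,0.015,0,0,0,0.015,0,0,0,0.01,0,0,0,0,0,0,0]'
python3 - <<'E'
from h import *
planR(.025,-.0045,.031)
d=np.load("pics/w1.npz")
# yaw from lip/wall
T=np.eye(4);T[:3,:3]=R.from_rotvec([1.27,1.169,-1.269]).as_matrix();T[:3,3]=[.5344,.0326,.1513]
p=dict(mtx=d["mtx"],k1=float(d["k1"]),depth=d["depth"],cam_to_world=T@d["tfc"]);C=cloud(p)
Q=C.reshape(-1,3);Q=Q[~np.isnan(Q[:,0])];r=w2r(Q)*1000;z=Q[:,2]*1000
k=(z>20)&(z<30)&(abs(r[:,1])<150)
for y in range(-130,131,20):
    kk=k&(abs(r[:,1]-y)<4)&(r[:,0]>40); print(y,np.round(r[kk,0].min(),1),np.round(r[kk,0].max(),1),end=" | ")
print()
for x in range(0,45,8):
    a=k&(abs(r[:,0]-x)<3)&(r[:,1]<-115);b=k&(abs(r[:,0]-x)<3)&(r[:,1]>112)
    print(x,np.round([r[a,1].min(),r[a,1].max(),r[b,1].min(),r[b,1].max()],1))
k=(z>16)&(z<22)&(r[:,0]<20)&(r[:,0]>-10)
h=np.histogram(r[k,1],bins=np.arange(-112,112,1))[0];print("".join("#" if v>3 else "." for v in h))
E
```

```text
t: 3.42
ee_pos: [0.5327, 0.0306, 0.0297]
eef_rot: [1.268, 1.171, -1.271]
contact_force: [-0.4, -0.3, -0.4]
width: 0.353
t 3.42 pos [0.5327 0.0306 0.0297] x [-0.003 -0.    -1.   ] z [-8.180e-02 -9.966e-01  5.000e-04] F [-0.4 -0.3 -0.4] M [0.03 0.08 0.02] w 0.353 q7 -1.78
rack xy [23.9 23. ] z 29.7 F rack -0.3 -0.3 Fz -0.4
dx(down) -0.0013 dy 0.0011 dz 0.0275 turn 0.0001
-130 40.1 67.3 | -110 41.6 67.2 | -90 40.0 67.2 | -70 40.0 67.2 | -50 40.1 67.2 | -30 40.0 67.1 | -10 40.0 67.2 | 10 40.1 67.2 | 30 40.1 67.8 | 50 40.2 67.2 | 70 40.1 67.4 | 90 40.2 67.3 | 110 47.1 67.4 | 130 40.0 67.4 | 
0 [-138.9 -127.5  124.1  134.6]
8 [-138.8 -127.8  123.8  134.8]
16 [-139.1 -127.7  124.   134.6]
24 [-139.5 -128.1  123.8  134.4]
32 [-139.  -127.7  123.9  134.5]
40 [-139.  -127.2  123.9  134.6]
.....###################################################....######################################################################################################....###################################################......
```

```bash
python3 -m pendant '[-0.001,0.001,0.003,0,0,0,0.003,0,0,0,0.003,0,0,0,0.003,0,0,0,0.003,0,0,0,0.003,0,0,0,0.003,0,0,0,0,0]'
python3 -c "
from h import *
planR(.025,-.0104,.031)"
```

```text
t: 4.08
ee_pos: [0.5332, 0.0091, 0.0326]
eef_rot: [1.27, 1.168, -1.269]
contact_force: [0.2, 1.8, 1.5]
width: 0.352
t 4.08 pos [0.5332 0.0091 0.0326] x [ 0.001 -0.    -1.   ] z [-8.250e-02 -9.966e-01  1.000e-04] F [0.2 1.8 1.5] M [ 0.37 -0.21  0.03] w 0.352 q7 -1.75
rack xy [26.2  1.6] z 32.6 F rack 0.1 1.8 Fz 1.5
dx(down) 0.0016 dy -0.0012 dz 0.0120 turn -0.0006
```

```bash
python3 -m pendant '[0,0,0.0015,0,0,0,0.0015,0,0,0,0.0015,0,0,0,0.0015,0,0,0,0.001,0,0,0,0,0,0,0,0,0,0,0,0,0]'
python3 -c "
from h import *
planR(.025,-.0104,.031)"
```

```text
t: 4.75
ee_pos: [0.5323, 0.0024, 0.0322]
eef_rot: [1.269, 1.169, -1.27]
contact_force: [1.6, 2.8, 1.4]
width: 0.353
t 4.75 pos [0.5323 0.0024 0.0322] x [-0. -0. -1.] z [-8.230e-02 -9.966e-01  3.000e-04] F [1.6 2.8 1.4] M [ 0.56 -0.17 -0.05] w 0.353 q7 -1.74
rack xy [25.8 -5.1] z 32.2 F rack 1.4 2.9 Fz 1.4
dx(down) 0.0012 dy -0.0008 dz 0.0053 turn -0.0004
```

```bash
python3 -m pendant '[0,0,0.0005,0,0,0,0.0005,0,0,0,0.0005,0,0,0,0.0005,0,0,0,0,0,0,0,0,0,0,0,0,0,0,0,0,0]'
python3 -c "
from h import *
planR(.025,-.0104,.031)"
```

```text
t: 5.42
ee_pos: [0.5321, 0.0006, 0.0322]
eef_rot: [1.269, 1.169, -1.27]
contact_force: [0.2, 2.9, -0.5]
width: 0.351
t 5.42 pos [0.5321 0.0006 0.0322] x [-0. -0. -1.] z [-8.210e-02 -9.966e-01  2.000e-04] F [ 0.2  2.9 -0.5] M [ 0.66 -0.06  0.06] w 0.351 q7 -1.74
rack xy [25.7 -6.9] z 32.2 F rack -0.1 2.9 Fz -0.5
dx(down) 0.0012 dy -0.0007 dz 0.0035 turn -0.0001
```

Now 1 mm at a time toward the stop.

```bash
python3 -m pendant '[0,0,0.0005,0,0,0,0.0005,0,0,0,0.0005,0,0,0,0.0005,0,0,0,0.0005,0,0,0,0,0,0,0,0,0,0,0,0,0]'
python3 -c "
from h import *
planR(.025,-.0104,.031)"
```

```text
t: 6.08
ee_pos: [0.532, -0.002, 0.0322]
eef_rot: [1.269, 1.169, -1.27]
contact_force: [0.4, 1.9, -1.3]
width: 0.35
t 6.08 pos [ 0.532  -0.002   0.0322] x [-0. -0. -1.] z [-8.210e-02 -9.966e-01  2.000e-04] F [ 0.4  1.9 -1.3] M [ 0.39 -0.04 -0.06] w 0.350 q7 -1.73
rack xy [25.8 -9.5] z 32.2 F rack 0.2 1.9 Fz -1.3
dx(down) 0.0012 dy -0.0008 dz 0.0009 turn -0.0002
```

```bash
python3 -m pendant '[0,0,0.0005,0,0,0,0,0,0,0,0.0005,0,0,0,0,0,0,0,0,0,0,0,0,0,0,0,0,0,0,0,0,0]'
python3 -c "
from h import *
planR(.025,-.0104,.031)"
```

```text
t: 6.75
ee_pos: [0.5319, -0.0021, 0.0323]
eef_rot: [1.269, 1.17, -1.269]
contact_force: [0.8, 4.8, -0.1]
width: 0.354
t 6.75 pos [ 0.5319 -0.0021  0.0323] x [-0.     0.001 -1.   ] z [-8.130e-02 -9.967e-01 -6.000e-04] F [ 0.8  4.8 -0.1] M [1.1  0.   0.05] w 0.354 q7 -1.73
rack xy [25.8 -9.6] z 32.3 F rack 0.4 4.9 Fz -0.1
dx(down) 0.0013 dy -0.0008 dz 0.0008 turn 0.0006
```

```bash
python3 -m pendant '[0,0,0.0005,0,0,0,0,0,0,0,0.0005,0,0,0,0,0,0,0,0,0,0,0,0,0,0,0,0,0,0,0,0,0]'
python3 -c "
from h import *
planR(.025,-.0104,.031)"
```

```text
t: 7.42
ee_pos: [0.532, -0.0022, 0.0324]
eef_rot: [1.27, 1.171, -1.268]
contact_force: [-0.4, 8.3, 0.7]
width: 0.349
t 7.42 pos [ 0.532  -0.0022  0.0324] x [ 0.     0.001 -1.   ] z [-0.0805 -0.9968 -0.0015] F [-0.4  8.3  0.7] M [ 1.71  0.   -0.03] w 0.349 q7 -1.73
rack xy [25.9 -9.7] z 32.4 F rack -1.1 8.3 Fz 0.7
dx(down) 0.0014 dy -0.0009 dz 0.0007 turn 0.0014
```

The right stop is felt: 8.3 N with no further motion. Next I'll back off, lift, and go to die_end (rack y ≈ 79.5).

```bash
python3 -m pendant '[0,0,-0.003,0,0,0,-0.003,0,0,0,-0.0025,0,-0.01,0,0,0,-0.02,0,0,0,-0.02,0,0,0,0,0,-0.02,0,0,0,-0.02,0]'
python3 -c "
from h import *
planR(.0255,.0795,.031)"
```

```text
t: 8.08
ee_pos: [0.5368, 0.0434, 0.0844]
eef_rot: [1.273, 1.165, -1.27]
contact_force: [-0.4, 0.5, 0.3]
width: 0.347
t 8.08 pos [0.5368 0.0434 0.0844] x [ 0.003 -0.001 -1.   ] z [-8.540e-02 -9.963e-01  3.000e-04] F [-0.4  0.5  0.3] M [ 0.04 -0.07 -0.02] w 0.347 q7 -1.81
rack xy [26.9 36.1] z 84.4 F rack -0.4 0.5 Fz 0.3
dx(down) 0.0534 dy -0.0014 dz -0.0434 turn -0.0035
```

```bash
python3 -m pendant '[0,0,-0.02,0,0,0,-0.02,0,0,0,0,0,0,0,0,0,0,0,0,0,0,0,0,0,0,0,0,0,0,0,0,0]'
python3 - <<'E'
from h import *
planR(.0255,.0795,.031)
s=manip.observe();p=manip.snapshot("wrist");C=cloud(p,s)
cv2.imwrite("pics/w2.png",p["color"][:,:,::-1])
Q=C.reshape(-1,3);Q=Q[~np.isnan(Q[:,0])];r=w2r(Q)
k=(Q[:,2]>.043)&(r[:,0]>0)&(r[:,0]<.05)&(Q[:,2]<.07)
for a,b in [(-30,30),(60,105)]:
    kk=k&(r[:,1]*1000>a)&(r[:,1]*1000<b)
    if kk.sum(): print(np.round(r[kk].min(0)*1000,1),np.round(r[kk].max(0)*1000,1),np.round(np.median(Q[kk,2])*1000,1),kk.sum())
E
```

```text
t: 8.75
ee_pos: [0.5391, 0.0835, 0.0824]
eef_rot: [1.27, 1.168, -1.271]
contact_force: [-0.3, 0.0, -1.3]
width: 0.348
t 8.75 pos [0.5391 0.0835 0.0824] x [-0. -0. -1.] z [-8.330e-02 -9.965e-01  3.000e-04] F [-0.3  0.  -1.3] M [-0.   -0.03 -0.  ] w 0.348 q7 -1.87
rack xy [26.  76.3] z 82.4 F rack -0.3 0.0 Fz -1.3
dx(down) 0.0514 dy -0.0005 dz -0.0032 turn -0.0014
[ 16.4 -11.4] [33.7  5.6] 64.0 2269
[17.3 71.9] [33.9 87.6] 50.5 1106
```

View pics/w2.png

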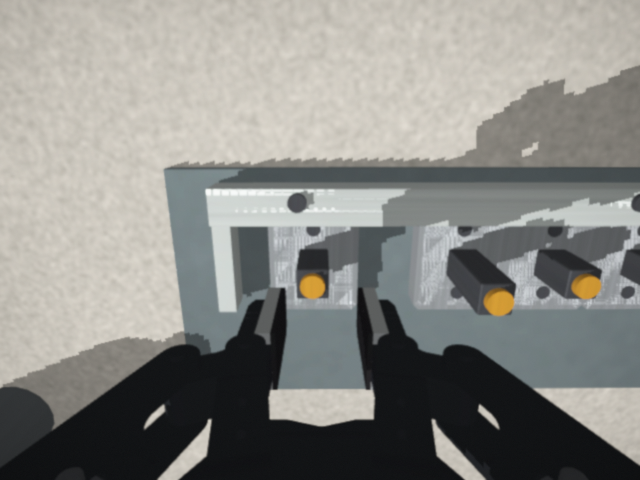

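The tall die is now at rack y ≈ -2.9 with the three feet tight together; die_end is under the jaws at (312,285). I'll descend over it and push left.

```bash
python3 -m pendant '[0,0,-0.003,0,0.012,0,0,0,0.012,0,0,0,0.012,0,0,0,0.009,0,0,0,0.005,0,0,0,0,0,0,0,0,0,0,0]'
python3 -m pendant '[0,0,-0.003,0,0,0,-0.003,0,0,0,-0.003,0,0,0,-0.003,0,0,0,-0.003,0,0,0,-0.003,0,0,0,-0.002,0,0,0,0,0]'
python3 -c "
from h import *
planR(.0255,.1065,.031)"
```

```text
t: 9.47
ee_pos: [0.5394, 0.0875, 0.0323]
eef_rot: [1.269, 1.169, -1.27]
contact_force: [0.3, -0.5, -0.7]
width: 0.349
t: 10.13
ee_pos: [0.5411, 0.1082, 0.0323]
eef_rot: [1.269, 1.17, -1.268]
contact_force: [-0.3, -1.0, 1.1]
width: 0.352
t 10.13 pos [0.5411 0.1082 0.0323] x [ 0.  0. -1.] z [-8.110e-02 -9.967e-01 -4.000e-04] F [-0.3 -1.   1.1] M [ 0.04  0.   -0.02] w 0.352 q7 -1.91
rack xy [ 25.9 101. ] z 32.3 F rack -0.2 -1.0 Fz 1.1
dx(down) 0.0013 dy -0.0004 dz -0.0055 turn 0.0008
```

```bash
python3 -m pendant '[0,0,-0.001,0,0,0,-0.001,0,0,0,-0.001,0,0,0,-0.001,0,0,0,0,0,0,0,0,0,0,0,0,0,0,0,0,0]'
python3 -c "
from h import *
planR(.0255,.1065,.031)"
```

```text
t: 10.8
ee_pos: [0.5413, 0.1116, 0.0323]
eef_rot: [1.269, 1.17, -1.269]
contact_force: [-0.4, 0.8, 0.0]
width: 0.354
t 10.80 pos [0.5413 0.1116 0.0323] x [ 0.  0. -1.] z [-8.180e-02 -9.967e-01 -3.000e-04] F [-0.4  0.8  0. ] M [-0.03  0.04 -0.03] w 0.354 q7 -1.91
rack xy [ 25.9 104.5] z 32.3 F rack -0.4 0.7 Fz 0.0
dx(down) 0.0013 dy -0.0004 dz -0.0020 turn 0.0001
```

```bash
python3 -m pendant '[0,0,-0.0005,0,0,0,-0.0005,0,0,0,-0.0005,0,0,0,0,0,0,0,0,0,0,0,0,0,0,0,0,0,0,0,0,0]'
python3 -c "
from h import *
planR(.0255,.1065,.031)"
```

```text
t: 11.47
ee_pos: [0.5414, 0.1129, 0.0323]
eef_rot: [1.269, 1.169, -1.269]
contact_force: [-0.2, -1.9, -0.9]
width: 0.352
t 11.47 pos [0.5414 0.1129 0.0323] x [-0.  0. -1.] z [-0.0819 -0.9966 -0.    ] F [-0.2 -1.9 -0.9] M [-0.14  0.    0.01] w 0.352 q7 -1.91
rack xy [ 25.8 105.8] z 32.3 F rack -0.0 -1.9 Fz -0.9
dx(down) 0.0013 dy -0.0003 dz -0.0007 turn 0.0001
```

```bash
python3 -m pendant '[0,0,-0.0005,0,0,0,-0.0005,0,0,0,0,0,0,0,0,0,0,0,0,0,0,0,0,0,0,0,0,0,0,0,0,0]'
python3 -c "
from h import *
planR(.0255,.1065,.031)"
```

```text
t: 12.13
ee_pos: [0.5416, 0.114, 0.0323]
eef_rot: [1.269, 1.169, -1.269]
contact_force: [0.3, 0.1, 0.8]
width: 0.351
t 12.13 pos [0.5416 0.114  0.0323] x [ 0.  0. -1.] z [-8.180e-02 -9.966e-01 -2.000e-04] F [0.3 0.1 0.8] M [-0.01 -0.02 -0.  ] w 0.351 q7 -1.92
rack xy [ 25.9 106.9] z 32.3 F rack 0.3 0.2 Fz 0.8
dx(down) 0.0013 dy -0.0004 dz 0.0004 turn 0.0001
```

```bash
python3 -m pendant '[0,0,-0.0005,0,0,0,0,0,0,0,0,0,0,0,0,0,0,0,0,0,0,0,0,0,0,0,0,0,0,0,0,0]'
python3 -c "
from h import *
planR(.0255,.1065,.031)"
```

```text
t: 12.8
ee_pos: [0.5416, 0.1143, 0.0323]
eef_rot: [1.269, 1.169, -1.269]
contact_force: [0.1, -1.1, 1.2]
width: 0.351
t 12.80 pos [0.5416 0.1143 0.0323] x [ 0. -0. -1.] z [-0.082  -0.9966  0.    ] F [ 0.1 -1.1  1.2] M [-0.35  0.05  0.01] w 0.351 q7 -1.92
rack xy [ 25.9 107.2] z 32.3 F rack 0.2 -1.1 Fz 1.2
dx(down) 0.0013 dy -0.0004 dz 0.0007 turn -0.0001
```

```bash
python3 -m pendant '[0,0,-0.0005,0,0,0,-0.0005,0,0,0,0,0,0,0,0,0,0,0,0,0,0,0,0,0,0,0,0,0,0,0,0,0]'
python3 -c "
from h import *
planR(.0255,.1065,.031)"
```

```text
t: 13.47
ee_pos: [0.5416, 0.1147, 0.0323]
eef_rot: [1.269, 1.169, -1.27]
contact_force: [-0.4, -5.9, 3.2]
width: 0.352
t 13.47 pos [0.5416 0.1147 0.0323] x [-0.    -0.001 -1.   ] z [-8.260e-02 -9.966e-01  7.000e-04] F [-0.4 -5.9  3.2] M [-1.15  0.02  0.02] w 0.352 q7 -1.92
rack xy [ 25.9 107.6] z 32.3 F rack 0.1 -5.9 Fz 3.2
dx(down) 0.0013 dy -0.0004 dz 0.0011 turn -0.0007
```

```bash
python3 -m pendant '[0,0,-0.0005,0,0,0,-0.0005,0,0,0,0,0,0,0,0,0,0,0,0,0,0,0,0,0,0,0,0,0,0,0,0,0]'
python3 -c "
from h import *
planR(.0255,.1065,.031)"
```

```text
t: 14.13
ee_pos: [0.5416, 0.1148, 0.0324]
eef_rot: [1.269, 1.168, -1.271]
contact_force: [-0.5, -8.3, 3.5]
width: 0.35
t 14.13 pos [0.5416 0.1148 0.0324] x [-0.    -0.002 -1.   ] z [-0.0832 -0.9965  0.0016] F [-0.5 -8.3  3.5] M [-1.69  0.1   0.04] w 0.350 q7 -1.92
rack xy [ 25.9 107.7] z 32.4 F rack 0.2 -8.3 Fz 3.5
dx(down) 0.0014 dy -0.0004 dz 0.0012 turn -0.0013
```

Left stop felt too (8.3 N, no motion). Midpoint of the two symmetric contacts gives slot centre rack y ≈ 49.0. I'll back off, lift and look.

```bash
python3 -m pendant '[0,0,0.003,0,0,0,0.003,0,0,0,0.0025,0,-0.01,0,0,0,-0.02,0,0,0,-0.03,0,0,0,-0.03,0,0.025,0,-0.02,0,0.025,0]'
python3 - <<'E'
from h import *
planR(.0255,.0795,.031)
s=manip.observe();p=manip.snapshot("wrist");C=cloud(p,s)
cv2.imwrite("pics/w3.png",p["color"][:,:,::-1])
Q=C.reshape(-1,3);Q=Q[~np.isnan(Q[:,0])];r=w2r(Q)
k=(Q[:,2]>.043)&(r[:,0]>0)&(r[:,0]<.05)&(Q[:,2]<.07)
for a,b in [(-30,30),(70,125)]:
    kk=k&(r[:,1]*1000>a)&(r[:,1]*1000<b)
    if kk.sum(): print(np.round(r[kk].min(0)*1000,1),np.round(r[kk].max(0)*1000,1),np.round(np.median(Q[kk,2])*1000,1),kk.sum())
plan([.490,-.2752,.12],.46-np.pi/2)
E
```

```text
t: 14.8
ee_pos: [0.5377, 0.0596, 0.1454]
eef_rot: [1.269, 1.17, -1.264]
contact_force: [1.0, -1.3, 0.0]
width: 0.35
t 14.80 pos [0.5377 0.0596 0.1454] x [ 0.003  0.002 -1.   ] z [-0.0782 -0.9969 -0.0017] F [ 1.  -1.3  0. ] M [-0.04 -0.05 -0.07] w 0.350 q7 -1.83
rack xy [26.5 52.3] z 145.4 F rack 1.1 -1.2 Fz 0.0
dx(down) 0.1144 dy -0.0010 dz -0.0272 turn 0.0037
[ 16.6 -11.7] [33.4  4.7] 65.4 995
[16.8 91. ] [ 33.4 107.4] 50.4 665
t 14.85 pos [0.5386 0.0522 0.1484] x [ 0.006 -0.002 -1.   ] z [-0.0858 -0.9963  0.0014] F [ 0.3 -5.4  1.9] M [-0.38 -0.03 -0.04] w 0.349 q7 -1.82
shift tool [ 0.0287 -0.0205  0.3303] turn -0.5459 cur jaw -1.657 tilt [ 0.0064 -0.0019 -1.    ]
```

View pics/w3.png

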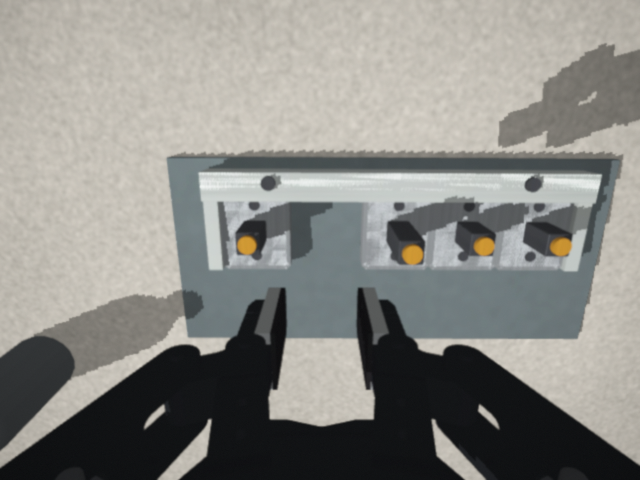

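Row is open: gap spans columns 290–362 between die_end (247,245) and the tall die (412,255). Now to the spare.

```bash
python3 -m pendant '[0,-0.0025,0.0385,0,0,-0.0025,0.0385,0,0,-0.0025,0.0385,0,0,-0.0025,0.0385,0,0,-0.0025,0.0385,0,0,-0.0025,0.0385,0,0,-0.0025,0.0385,0,0,-0.0025,0.0385,0]'
python3 -m pendant '[0,0,0,-0.109,0,0,0,-0.109,0,0,0,-0.109,0,0,0,-0.109,0,0,0,-0.109,0,0,0,0,0,0,0,0,0,0,0,0]'
python3 - <<'E'
from h import *
plan([.490,-.2752,.031],.46-np.pi/2)
s=manip.observe();p=manip.snapshot("wrist");C=cloud(p,s)
cv2.imwrite("pics/w4.png",p["color"][:,:,::-1])
Q=C.reshape(-1,3);k=~np.isnan(Q[:,0])&(np.hypot(Q[:,0]-.49,Q[:,1]+.275)<.042);Q=Q[k]
k=(Q[:,2]>.038)&(Q[:,2]<.048);print("post",np.round(cv2.minAreaRect((Q[k][:,:2]*1000).astype(np.float32))[0],1),cv2.minAreaRect((Q[k][:,:2]*1000).astype(np.float32)),np.median(Q[k,2]))
k=(Q[:,2]>.010)&(Q[:,2]<.018);print("foot",cv2.minAreaRect((Q[k][:,:2]*1000).astype(np.float32)))
E
```

```text
t: 15.52
ee_pos: [0.4914, -0.2487, 0.1429]
eef_rot: [1.27, 1.169, -1.268]
contact_force: [1.1, 0.3, 0.3]
width: 0.347
t: 16.18
ee_pos: [0.4919, -0.2472, 0.1425]
eef_rot: [0.865, 1.392, -0.864]
contact_force: [-0.8, -0.5, 0.3]
width: 0.351
t 16.18 pos [ 0.4919 -0.2472  0.1425] x [ 0.  0. -1.] z [ 4.434e-01 -8.963e-01  1.000e-04] F [-0.8 -0.5  0.3] M [-0.    0.05 -0.1 ] w 0.351 q7 -0.83
shift tool [ 0.1115 -0.0141  0.0243] turn -0.0006 cur jaw -1.111 tilt [ 2.e-04  1.e-04 -1.e+00]
post [ 489.8 -276.2] ((489.7679138183594, -276.1798095703125), (16.387205123901367, 16.119121551513672), 27.178375244140625) 0.044409542714235056
foot ((489.48193359375, -276.7192077636719), (60.682655334472656, 50.19132995605469), 26.887216567993164)
```

View pics/w4.png

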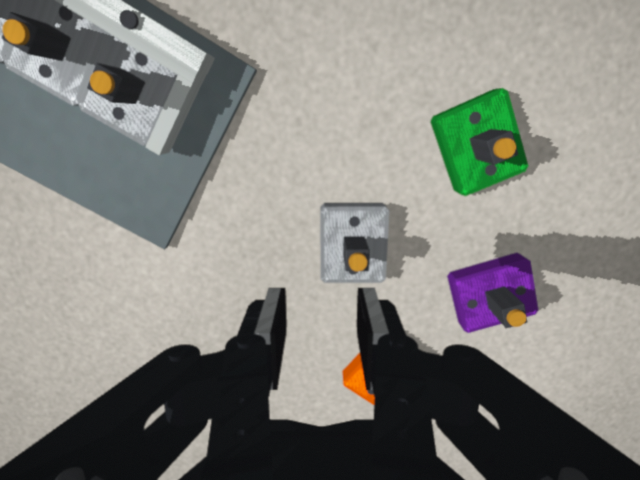

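The grey steel die at (355,243) is clearly the spare: plain grey, same make, while green (480,140), purple (493,290) and orange (360,380) are look-alikes. Descending on its post.

```bash
python3 -c "
from h import *
plan([.4898,-.2764,.026],.471-np.pi/2)"
```

```text
t 16.23 pos [ 0.4918 -0.2471  0.1425] x [ 0. -0. -1.] z [ 4.44e-01 -8.96e-01  1.00e-04] F [ 0.4  0.4 -0.8] M [-0.04  0.02  0.02] w 0.353 q7 -0.83
shift tool [ 0.1165 -0.0148  0.0253] turn -0.0109 cur jaw -1.111 tilt [ 2.e-04 -0.e+00 -1.e+00]
```

```bash
python3 -m pendant '[0,-0.0075,0.0127,-0.0109,0,-0.0075,0.0127,0,0.025,0,0,0,0.025,0,0,0,0.02,0,0,0,0,0,0,0,0,0,0,0,0,0,0,0]'
python3 -c "
from h import *
plan([.4898,-.2764,.026],.471-np.pi/2)"
```

```text
t: 16.9
ee_pos: [0.4905, -0.2767, 0.0733]
eef_rot: [0.854, 1.396, -0.854]
contact_force: [-0.2, 0.6, 0.2]
width: 0.351
t 16.90 pos [ 0.4905 -0.2767  0.0733] x [ 0.001 -0.    -1.   ] z [ 4.559e-01 -8.900e-01  8.000e-04] F [-0.2  0.6  0.2] M [-0.03 -0.05  0.02] w 0.351 q7 -0.79
shift tool [ 0.0473 -0.0005 -0.0007] turn 0.0024 cur jaw -1.097 tilt [ 8.e-04 -5.e-04 -1.e+00]
```

```bash
python3 -m pendant '[0.015,0,0,0,0.015,0,0,0,0.01,0,0,0,0.006,0,0,0,0,0,0,0,0,0,0,0,0,0,0,0,0,0,0,0]'
python3 -c "
from h import *
plan([.4898,-.2764,.026],.471-np.pi/2)"
python3 -m pendant '[0,0,0,0,0,0,0,0,0,0,0,0,0,0,0,0,0,0,0,0,0,0,0,0,0,0,0,0,0,0,0,0]' 0
python3 -c "
from h import *
plan([.4898,-.2764,.026],.471-np.pi/2)"
```

```text
t: 17.57
ee_pos: [0.4903, -0.2769, 0.0271]
eef_rot: [0.853, 1.396, -0.853]
contact_force: [0.5, -0.3, 0.2]
width: 0.351
t 17.57 pos [ 0.4903 -0.2769  0.0271] x [ 0.001 -0.001 -1.   ] z [ 0.4563 -0.8898  0.001 ] F [ 0.5 -0.3  0.2] M [-0.   -0.02  0.04] w 0.351 q7 -0.80
shift tool [ 0.0011 -0.0002 -0.0007] turn 0.0028 cur jaw -1.097 tilt [ 1.1e-03 -5.0e-04 -1.0e+00]
t: 18.23
ee_pos: [0.4902, -0.2768, 0.027]
eef_rot: [0.853, 1.396, -0.853]
contact_force: [-0.4, 0.4, 5.4]
width: 0.173
t 18.23 pos [ 0.4902 -0.2768  0.027 ] x [ 0.001 -0.    -1.   ] z [ 4.563e-01 -8.898e-01  7.000e-04] F [-0.4  0.4  5.4] M [ 0.11  0.21 -0.02] w 0.173 q7 -0.80
shift tool [ 0.001  -0.0001 -0.0005] turn 0.0028 cur jaw -1.097 tilt [ 8.e-04 -4.e-04 -1.e+00]
```

Grip holds on the post. Lift, turn to the rack's angle, and carry to the apron.

```bash
python3 -m pendant '[-0.01,0,0,0,-0.02,0,0,0,-0.02,0,0,0,0,0,0,0.112,0,0,0,0.112,0,0,0,0.112,0,0,0,0.112,0,0,0,0.108]'
python3 -c "
from h import *
planR(-.040,.049,.08)"
```

```text
t: 18.9
ee_pos: [0.4898, -0.2765, 0.0769]
eef_rot: [1.274, 1.167, -1.273]
contact_force: [0.8, -0.3, -3.2]
width: 0.175
t 18.90 pos [ 0.4898 -0.2765  0.0769] x [ 0.  0. -1.] z [-8.750e-02 -9.962e-01 -3.000e-04] F [ 0.8 -0.3 -3.2] M [0.   0.02 0.03] w 0.175 q7 -1.19
rack xy [   6.3 -286.6] z 76.9 F rack 0.8 -0.2 Fz -3.2
dx(down) -0.0031 dy -0.0463 dz -0.3356 turn -0.0057
```

```bash
python3 -m pendant '[-0.001,-0.0058,-0.036,0,-0.001,-0.0058,-0.036,0,-0.001,-0.0058,-0.036,0,0,-0.0058,-0.036,0,0,-0.0058,-0.036,0,0,-0.0058,-0.036,0,0,-0.0058,-0.036,0,0,-0.0058,-0.036,0]'
python3 -m pendant '[0,0,-0.025,0,0,0,-0.0126,0,0,0,-0.01,0,0,0,0,0,0,0,0,0,0,0,0,0,0,0,0,0,0,0,0,0]'
python3 - <<'E'
from h import *
planR(-.040,.049,.034)
s=manip.observe();p=manip.snapshot("wrist");C=cloud(p,s)
cv2.imwrite("pics/w5.png",p["color"][:,:,::-1])
Q=C.reshape(-1,3);Q=Q[~np.isnan(Q[:,0])];r=w2r(Q)*1000;z=Q[:,2]*1000
k=(z>42)&(r[:,0]>5)&(r[:,0]<50)&(z<70)
for a,b in [(-30,30),(70,125)]:
    kk=k&(r[:,1]>a)&(r[:,1]<b)
    if kk.sum(): print(np.round(r[kk].min(0),1),np.round(r[kk].max(0),1),kk.sum())
# gap edges along foot height
k=(z>16)&(z<23)
for x in [8,16,36]:
    a=k&(abs(r[:,0]-x)<4)&(r[:,1]>-15)&(r[:,1]<48);b=k&(abs(r[:,0]-x)<4)&(r[:,1]>50)&(r[:,1]<115)
    print(x,a.sum() and np.round(np.percentile(r[a,1],[98,99.5,100]),1),b.sum() and np.round(np.percentile(r[b,1],[0,.5,2]),1))
E
```

```text
t: 19.57
ee_pos: [0.4668, 0.0159, 0.0799]
eef_rot: [1.27, 1.169, -1.269]
contact_force: [0.5, 0.4, -3.2]
width: 0.175
t: 20.23
ee_pos: [0.4711, 0.0603, 0.0793]
eef_rot: [1.271, 1.168, -1.271]
contact_force: [-0.0, -0.3, -3.8]
width: 0.17
t 20.23 pos [0.4711 0.0603 0.0793] x [-0. -0. -1.] z [-8.400e-02 -9.965e-01  4.000e-04] F [-0.  -0.3 -3.8] M [ 0.05 -0.01 -0.  ] w 0.170 q7 -1.77
rack xy [-39.9  47.6] z 79.3 F rack -0.0 -0.3 Fz -3.8
dx(down) 0.0453 dy -0.0001 dz -0.0014 turn -0.0021
[ 16.3 -11.4] [32.5  5.2] 2122
[16.6 91. ] [ 32.5 107.7] 1593
8 [21.2 21.4 21.5] [74.2 74.3 74.6]
16 [21.2 21.4 21.5] [74.2 74.3 74.4]
36 [21.1 21.3 21.6] [74.2 74.3 74.7]
```

View pics/w5.png

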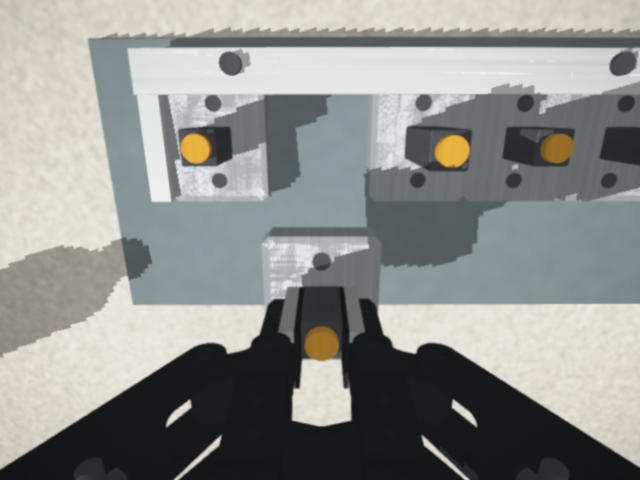

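Run:
```python
from h import *
s=st();p=manip.snapshot("wrist");C=cloud(p,s)
Q=C.reshape(-1,3);Q=Q[~np.isnan(Q[:,0])];r=w2r(Q)*1000;z=Q[:,2]*1000
print("TCP",w2r(s["ee_pos"])*1000)
k=(r[:,0]>-30)&(r[:,0]<-6)&(r[:,1]>10)&(r[:,1]<90)&(z>50)
print(np.median(z[k]))
zz=np.median(z[k]); k=k&(abs(z-zz)<2.5)
for x in range(-28,-4,3):
    a=k&(abs(r[:,0]-x)<1.5)
    if a.sum()>10: print(x,a.sum(),np.round(r[a,1].min(),1),np.round(r[a,1].max(),1))
k2=(z>16)&(z<23)
for x in range(0,45,6):
    a=k2&(abs(r[:,0]-x)<2)&(r[:,1]>-15)&(r[:,1]<48);b=k2&(abs(r[:,0]-x)<2)&(r[:,1]>50)&(r[:,1]<115)
    print(x,np.round(r[a,1].max(),1),np.round(r[b,1].min(),1))
```

```text
t 20.28 pos [0.4711 0.0605 0.0793] x [-0. -0. -1.] z [-8.380e-02 -9.965e-01  2.000e-04] F [-0.  -1.  -3.2] M [-0.   -0.02  0.03] w 0.177 q7 -1.77
TCP [-39.94524207  47.82684133]
141.3810210449301
-28 501 10.1 90.0
-25 87 27.0 84.5
-22 1468 26.5 67.4
0 21.4 74.2
6 21.5 74.2
12 21.4 74.1
18 21.5 74.2
24 21.4 74.3
30 21.5 74.1
36 21.5 74.2
42 21.4 74.2
```

Run:
```python
from h import *
s=manip.observe();p=manip.snapshot("wrist");C=cloud(p,s)
Q=C.reshape(-1,3);Q=Q[~np.isnan(Q[:,0])];r=w2r(Q)*1000;z=Q[:,2]*1000
print("TCP",w2r(s["ee_pos"])*1000)
k=(r[:,0]>-32)&(r[:,0]<0)&(r[:,1]>10)&(r[:,1]<90)&(z>58)&(z<74);print(np.median(z[k]),r[k].max(0))
for x in range(-30,-4,3):
    a=k&(abs(r[:,0]-x)<1.5)
    if a.sum()>10: print(x,a.sum(),np.round(r[a,1].min(),1),np.round(r[a,1].max(),1))
k=k&(r[:,1]>30)&(r[:,1]<66)
for y in range(32,66,4):
    a=k&(abs(r[:,1]-y)<2);print(y,np.round(r[a,0].max(),1))
```

```text
TCP [-39.92035414  48.04804744]
66.19561452374504 [-9.4476277  72.05425902]
-30 749 21.9 71.8
-27 739 21.9 72.1
-24 765 21.8 71.8
-21 774 22.0 71.8
-18 799 21.9 72.0
-15 815 21.9 71.8
-12 821 22.0 71.8
-9 751 24.6 69.4
32 -9.6
36 -9.6
40 -9.5
44 -9.5
48 -9.5
52 -9.4
56 -9.5
60 -9.5
64 -9.5
```

Feel (49.0) and camera relative measurement (48.9) agree on the slot centre. Shift 1.1 mm, lower to the apron.

```bash
python3 -m pendant '[0,0,-0.0011,0,0.012,0,0,0,0.012,0,0,0,0.01,0,0,0,0.007,0,0,0,0.003,0,0,0,0,0,0,0,0,0,0,0]'
python3 -c "
from h import *
planR(-.040,.049,.033)"
```

```text
t: 21.05
ee_pos: [0.4713, 0.0626, 0.0354]
eef_rot: [1.269, 1.169, -1.27]
contact_force: [0.5, -0.1, -3.3]
width: 0.173
t 21.05 pos [0.4713 0.0626 0.0354] x [-0. -0. -1.] z [-0.0821 -0.9966  0.    ] F [ 0.5 -0.1 -3.3] M [-0.01  0.    0.07] w 0.173 q7 -1.76
rack xy [-39.9  49.9] z 35.4 F rack 0.5 -0.0 Fz -3.3
dx(down) 0.0024 dy -0.0001 dz 0.0009 turn -0.0002
```

```bash
python3 -m pendant '[0.001,0,0.0009,0,0.001,0,0,0,0,0,0,0,0,0,0,0,0,0,0,0,0,0,0,0,0,0,0,0,0,0,0,0]'
python3 -c "
from h import *
planR(-.040,.049,.033)"
```

```text
t: 21.72
ee_pos: [0.4712, 0.0618, 0.0333]
eef_rot: [1.269, 1.169, -1.269]
contact_force: [-0.5, -0.2, -3.1]
width: 0.172
t 21.72 pos [0.4712 0.0618 0.0333] x [ 0.  0. -1.] z [-0.082  -0.9966 -0.    ] F [-0.5 -0.2 -3.1] M [-0.03 -0.05  0.01] w 0.172 q7 -1.76
rack xy [-40.   49.1] z 33.3 F rack -0.4 -0.2 Fz -3.1
dx(down) 0.0003 dy 0.0000 dz 0.0001 turn -0.0000
```

```bash
python3 -m pendant '[0.0004,0,0,0,0,0.002,0,0,0,0.002,0,0,0,0.002,0,0,0,0.002,0,0,0,0.002,0,0,0,0,0,0,0,0,0,0]'
python3 - <<'E'
from h import *
planR(-.040,.049,.033)
s=manip.observe();p=manip.snapshot("wrist");C=cloud(p,s)
cv2.imwrite("pics/w6.png",p["color"][:,:,::-1])
Q=C.reshape(-1,3);Q=Q[~np.isnan(Q[:,0])];r=w2r(Q)*1000;z=Q[:,2]*1000
k=(z>16)&(z<23)
for x in range(-18,24,4):
    for a,b in [(-15,48),(48,72.9)] if 0 else [(10,110)]:
        q=np.sort(r[k&(abs(r[:,0]-x)<1.5)&(r[:,1]>0)&(r[:,1]<110),1]); g=np.diff(q); i=np.where(g>1)[0]
        print(x,[(round(q[j],1),round(q[j+1],1)) for j in i],len(q) and (round(q[0],1),round(q[-1],1)))
E
```

```text
t: 22.38
ee_pos: [0.4817, 0.0609, 0.033]
eef_rot: [1.27, 1.169, -1.269]
contact_force: [-1.2, -1.1, 0.2]
width: 0.173
t 22.38 pos [0.4817 0.0609 0.033 ] x [ 0.001  0.    -1.   ] z [-8.210e-02 -9.966e-01 -1.000e-04] F [-1.2 -1.1  0.2] M [-0.09  0.14 -0.04] w 0.173 q7 -1.75
rack xy [-29.4  49.1] z 33.0 F rack -1.1 -1.2 Fz 0.2
dx(down) -0.0000 dy -0.0106 dz 0.0001 turn -0.0002
-18 [] (np.float64(23.1), np.float64(72.7))
-14 [] (np.float64(22.9), np.float64(73.0))
-10 [] (np.float64(23.2), np.float64(72.7))
-6 [(np.float64(18.8), np.float64(22.8)), (np.float64(73.0), np.float64(77.2)), (np.float64(94.5), np.float64(95.7))] (np.float64(0.0), np.float64(109.5))
-2 [(np.float64(21.5), np.float64(23.0)), (np.float64(72.9), np.float64(74.2))] (np.float64(0.0), np.float64(110.0))
2 [(np.float64(21.7), np.float64(26.1)), (np.float64(69.5), np.float64(74.3))] (np.float64(0.0), np.float64(109.9))
6 [(np.float64(21.5), np.float64(74.2))] (np.float64(0.0), np.float64(109.9))
10 [(np.float64(21.6), np.float64(74.3))] (np.float64(0.0), np.float64(109.5))
14 [(np.float64(21.6), np.float64(74.2))] (np.float64(0.2), np.float64(97.2))
18 [(np.float64(21.6), np.float64(74.2))] (np.float64(3.9), np.float64(91.8))
22 [(np.float64(21.6), np.float64(74.2))] (np.float64(4.0), np.float64(91.9))
```

View pics/w6.png

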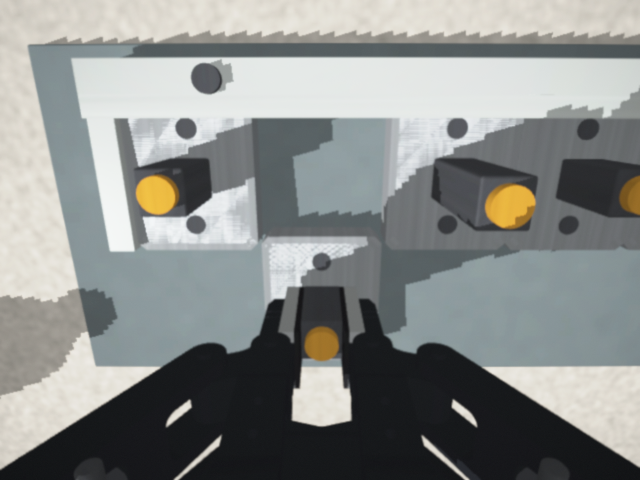

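Centred: 1.4 mm clear each side, foot tip entering the gap at (321,237). Slide in, watching force.

```bash
python3 -m pendant '[0,0.003,0,0,0,0.003,0,0,0,0.003,0,0,0,0.003,0,0,0,0.003,0,0,0,0.003,0,0,0,0.002,0,0,0,0,0,0]'
python3 -c "
from h import *
planR(.0246,.049,.033)"
```

```text
t: 23.1
ee_pos: [0.5011, 0.0593, 0.0329]
eef_rot: [1.269, 1.169, -1.27]
contact_force: [-2.3, 0.7, 3.7]
width: 0.168
t 23.10 pos [0.5011 0.0593 0.0329] x [-0.  0. -1.] z [-0.0821 -0.9966 -0.    ] F [-2.3  0.7  3.7] M [-0.07  0.38  0.03] w 0.168 q7 -1.75
rack xy [-9.9 49.1] z 32.9 F rack -2.3 0.5 Fz 3.7
dx(down) -0.0001 dy 0.0345 dz 0.0001 turn -0.0001
```

```bash
python3 -m pendant '[0,0.003,0,0,0,0.003,0,0,0,0.003,0,0,0,0.003,0,0,0,0.003,0,0,0,0.003,0,0,0,0.002,0,0,0,0,0,0]'
python3 -c "
from h import *
planR(.0246,.049,.033)"
```

```text
t: 23.77
ee_pos: [0.5211, 0.0577, 0.033]
eef_rot: [1.269, 1.169, -1.27]
contact_force: [-2.6, -0.2, 4.6]
width: 0.173
t 23.77 pos [0.5211 0.0577 0.033 ] x [-0.  0. -1.] z [-0.082  -0.9966 -0.    ] F [-2.6 -0.2  4.6] M [-0.01  0.47 -0.01] w 0.173 q7 -1.74
rack xy [10.1 49.1] z 33.0 F rack -2.6 -0.4 Fz 4.6
dx(down) -0.0000 dy 0.0145 dz 0.0001 turn -0.0001
```

```bash
python3 -m pendant '[-0.0003,0.002,0,0,0,0.002,0,0,0,0.002,0,0,0,0.002,0,0,0,0.002,0,0,0,0.001,0,0,0,0,0,0,0,0,0,0]'
python3 -c "
from h import *
planR(.0246,.049,.033)"
```

```text
t: 24.43
ee_pos: [0.5319, 0.0567, 0.0331]
eef_rot: [1.269, 1.169, -1.27]
contact_force: [0.6, 0.0, -3.3]
width: 0.17
t 24.43 pos [0.5319 0.0567 0.0331] x [-0. -0. -1.] z [-0.0821 -0.9966  0.    ] F [ 0.6  0.  -3.3] M [ 0.01 -0.03 -0.01] w 0.170 q7 -1.74
rack xy [21. 49.] z 33.1 F rack 0.6 0.1 Fz -3.3
dx(down) 0.0001 dy 0.0036 dz 0.0000 turn -0.0002
```

```bash
python3 -m pendant '[0,0.0005,0,0,0,0.0005,0,0,0,0.0005,0,0,0,0.0005,0,0,0,0,0,0,0,0,0,0,0,0,0,0,0,0,0,0]'
python3 -c "
from h import *
planR(.0246,.049,.033)"
```

```text
t: 25.1
ee_pos: [0.5339, 0.0566, 0.0332]
eef_rot: [1.269, 1.169, -1.269]
contact_force: [0.5, 0.2, -3.4]
width: 0.174
t 25.10 pos [0.5339 0.0566 0.0332] x [-0.  0. -1.] z [-0.082  -0.9966 -0.    ] F [ 0.5  0.2 -3.4] M [ 0.01 -0.03  0.02] w 0.174 q7 -1.74
rack xy [22.9 49.1] z 33.2 F rack 0.5 0.3 Fz -3.4
dx(down) 0.0002 dy 0.0017 dz 0.0001 turn -0.0001
```

```bash
python3 -m pendant '[0.0002,0.0005,0,0,0,0.0005,0,0,0,0,0,0,0,0,0,0,0,0,0,0,0,0,0,0,0,0,0,0,0,0,0,0]'
python3 -c "
from h import *
planR(.0246,.049,.033)"
```

```text
t: 25.77
ee_pos: [0.535, 0.0565, 0.033]
eef_rot: [1.269, 1.169, -1.269]
contact_force: [0.4, 0.0, -1.8]
width: 0.171
t 25.77 pos [0.535  0.0565 0.033 ] x [ 0.  0. -1.] z [-0.082  -0.9966 -0.    ] F [ 0.4  0.  -1.8] M [ 0.02 -0.06 -0.02] w 0.171 q7 -1.74
rack xy [24. 49.] z 33.0 F rack 0.4 0.1 Fz -1.8
dx(down) -0.0000 dy 0.0006 dz 0.0000 turn -0.0001
```

```bash
python3 -m pendant '[0,0.0005,0,0,0,0.0005,0,0,0,0,0,0,0,0,0,0,0,0,0,0,0,0,0,0,0,0,0,0,0,0,0,0]'
python3 -c "
from h import *
planR(.0246,.049,.033)"
```

```text
t: 26.43
ee_pos: [0.536, 0.0565, 0.033]
eef_rot: [1.269, 1.169, -1.269]
contact_force: [0.1, -0.5, -2.3]
width: 0.171
t 26.43 pos [0.536  0.0565 0.033 ] x [ 0.  0. -1.] z [-8.200e-02 -9.966e-01 -1.000e-04] F [ 0.1 -0.5 -2.3] M [ 0.01 -0.07  0.  ] w 0.171 q7 -1.74
rack xy [25.1 49.1] z 33.0 F rack 0.1 -0.5 Fz -2.3
dx(down) 0.0000 dy -0.0005 dz 0.0001 turn -0.0001
```

```bash
python3 -m pendant '[0,0.0005,0,0,0,0.0005,0,0,0,0,0,0,0,0,0,0,0,0,0,0,0,0,0,0,0,0,0,0,0,0,0,0]'
python3 -c "
from h import *
planR(.0246,.049,.033)"
```

```text
t: 27.1
ee_pos: [0.5366, 0.0564, 0.033]
eef_rot: [1.269, 1.17, -1.27]
contact_force: [-3.8, 0.2, 2.2]
width: 0.178
t 27.10 pos [0.5366 0.0564 0.033 ] x [-0.001  0.    -1.   ] z [-0.082  -0.9966  0.    ] F [-3.8  0.2  2.2] M [ 0.07  0.83 -0.03] w 0.178 q7 -1.74
rack xy [25.7 49.1] z 33.0 F rack -3.8 -0.1 Fz 2.2
dx(down) 0.0000 dy -0.0011 dz 0.0001 turn -0.0001
```

```bash
python3 -m pendant '[0,0.0005,0,0,0,0,0,0,0,0,0,0,0,0,0,0,0,0,0,0,0,0,0,0,0,0,0,0,0,0,0,0]'
python3 -c "
from h import *
planR(.0246,.049,.033)"
```

```text
t: 27.77
ee_pos: [0.5366, 0.0564, 0.033]
eef_rot: [1.269, 1.17, -1.27]
contact_force: [-4.8, 0.2, 4.7]
width: 0.168
t 27.77 pos [0.5366 0.0564 0.033 ] x [-0.002  0.    -1.   ] z [-8.190e-02 -9.966e-01  1.000e-04] F [-4.8  0.2  4.7] M [ 0.17  1.12 -0.06] w 0.168 q7 -1.74
rack xy [25.7 49.1] z 33.0 F rack -4.8 -0.2 Fz 4.7
dx(down) -0.0000 dy -0.0011 dz 0.0001 turn 0.0000
```

Back wall felt (motion stopped, force rose to ~5 N). Release.

```bash
python3 -m pendant '[0,0,0,0,0,0,0,0,0,0,0,0,0,0,0,0,0,0,0,0,0,0,0,0,0,0,0,0,0,0,0,0]' 35
python3 -m pendant '[-0.005,0,0,0,-0.01,0,0,0,-0.015,0,0,0,-0.02,0,0,0,-0.02,0,0,0,0,0,0,0,0,0,0,0,0,0,0,0]'
python3 - <<'E'
from h import *
planR(-.040,.049,.033)
s=manip.observe();p=manip.snapshot("wrist");C=cloud(p,s)
cv2.imwrite("pics/w7.png",p["color"][:,:,::-1])
Q=C.reshape(-1,3);Q=Q[~np.isnan(Q[:,0])];r=w2r(Q)*1000;z=Q[:,2]*1000
k=(z>42)&(r[:,0]>5)&(r[:,0]<50)&(z<70)
for a,b in [(-30,20),(30,70),(70,125)]:
    kk=k&(r[:,1]>a)&(r[:,1]<b)
    if kk.sum(): print(np.round(r[kk].min(0),1),np.round(r[kk].max(0),1),round(np.median(z[kk]),1))
k=(z>16)&(z<23)
for x in (-2,4,10):
    q=np.sort(r[k&(abs(r[:,0]-x)<1.5)&(r[:,1]>0)&(r[:,1]<122),1]); g=np.diff(q); i=np.where(g>.6)[0]
    print(x,[(round(q[j],1),round(q[j+1],1)) for j in i])
for a,b in [(-70,-60),(-40,-20),(0,15),(30,45),(52,66),(80,95)]:
    kk=k&(r[:,1]>a)&(r[:,1]<b)&(r[:,0]<20);print((a,b),"front x",np.round(np.percentile(r[kk,0],[0,1]),1),"ztop",round(np.median(z[kk]),1))
E
```

```text
t: 28.43
ee_pos: [0.5375, 0.0563, 0.033]
eef_rot: [1.269, 1.169, -1.269]
contact_force: [0.5, 0.2, 0.4]
width: 0.351
t: 29.1
ee_pos: [0.5373, 0.0564, 0.1033]
eef_rot: [1.27, 1.169, -1.269]
contact_force: [0.1, 0.4, -0.8]
width: 0.346
t 29.10 pos [0.5373 0.0564 0.1033] x [ 0.  0. -1.] z [-8.190e-02 -9.966e-01 -2.000e-04] F [ 0.1  0.4 -0.8] M [ 0.    0.05 -0.01] w 0.346 q7 -1.75
rack xy [26.4 49.1] z 103.3 F rack 0.1 0.4 Fz -0.8
dx(down) 0.0703 dy -0.0664 dz 0.0001 turn 0.0000
[ 16.8 -11.6] [33.6  4.9] 65.1
[18.  39.9] [34.2 55.9] 50.4
[16.8 91. ] [ 33.4 107.5] 50.2
-2 [(np.float64(8.0), np.float64(8.6)), (np.float64(13.7), np.float64(21.3)), (np.float64(21.3), np.float64(25.2)), (np.float64(36.2), np.float64(36.8)), (np.float64(38.1), np.float64(38.7)), (np.float64(38.7), np.float64(39.3)), (np.float64(41.3), np.float64(41.9)), (np.float64(42.5), np.float64(43.2)), (np.float64(43.2), np.float64(43.8)), (np.float64(45.1), np.float64(45.7)), (np.float64(45.7), np.float64(46.4)), (np.float64(46.4), np.float64(47.0)), (np.float64(47.0), np.float64(47.6)), (np.float64(47.7), np.float64(48.
[... 2467 characters left out ...]
.float64(113.4), np.float64(114.3)), (np.float64(114.3), np.float64(115.1))]
10 [(np.float64(21.4), np.float64(22.9)), (np.float64(25.6), np.float64(26.2)), (np.float64(28.1), np.float64(28.7)), (np.float64(35.0), np.float64(35.7)), (np.float64(38.3), np.float64(57.7)), (np.float64(59.0), np.float64(59.6)), (np.float64(61.5), np.float64(62.1)), (np.float64(72.9), np.float64(74.3)), (np.float64(95.5), np.float64(116.3)), (np.float64(120.2), np.float64(120.8))]
(-70, -60) front x [-5.3 -5.2] ztop 19.9
(-40, -20) front x [-5.4 -4.9] ztop 20.0
(0, 15) front x [-5.4 -5. ] ztop 19.9
(30, 45) front x [-4.9 -4.5] ztop 19.9
(52, 66) front x [-4.5 -4.2] ztop 19.9
(80, 95) front x [-5.2 -5. ] ztop 19.9
```

View pics/w7.png

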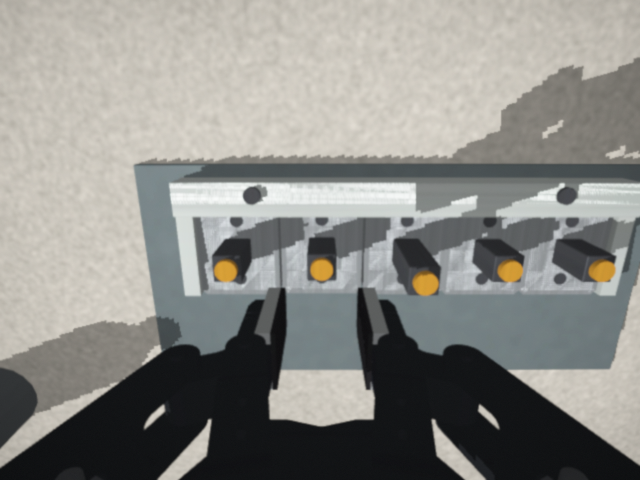

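Five dies stand in row: die_end (226,270), spare (321,269), tall (425,283), two more (510,270), (600,270). Spare's foot front is ~0.5–0.7 mm deeper than its neighbours', so it is at the wall, perhaps a hair skewed. I'll square it with a gentle low push on the foot's front with closed fingers.

```bash
python3 -m pendant '[0,-0.02,0,0,0,-0.025,0,0,0,-0.023,0,0,0,0,0,0,0.02,0,0,0,0.02,0,0,0,0.02,0,0,0,0,0,0,0]' 0
python3 -c "
from h import *
planR(-.018,.048,.018)"
```

```text
t: 29.82
ee_pos: [0.4681, 0.0617, 0.0399]
eef_rot: [1.266, 1.172, -1.273]
contact_force: [-0.2, 0.4, 0.5]
width: 0.001
t 29.82 pos [0.4681 0.0617 0.0399] x [-0.005 -0.001 -1.   ] z [-0.0817 -0.9967  0.0014] F [-0.2  0.4  0.5] M [-0.03  0.05  0.03] w 0.001 q7 -1.76
rack xy [-43.   48.7] z 39.9 F rack -0.3 0.4 Fz 0.5
dx(down) 0.0219 dy 0.0250 dz 0.0007 turn 0.0002
```

```bash
python3 -m pendant '[0.01,0,0,0,0.01,0,0,0,0.003,0,0,0,0,0.004,0,0,0,0.004,0,0,0,0.004,0,0,0,0.004,0,0,0,0,0,0]'
python3 -c "
from h import *
planR(-.016,.048,.018)"
```

```text
t: 30.48
ee_pos: [0.4872, 0.0606, 0.0206]
eef_rot: [1.271, 1.168, -1.268]
contact_force: [0.0, 0.4, -0.7]
width: 0.001
t 30.48 pos [0.4872 0.0606 0.0206] x [ 0.002  0.    -1.   ] z [-8.220e-02 -9.966e-01 -4.000e-04] F [ 0.   0.4 -0.7] M [-0.06 -0.05  0.06] w 0.001 q7 -1.75
rack xy [-23.9  49.2] z 20.6 F rack -0.0 0.4 Fz -0.7
dx(down) 0.0026 dy 0.0079 dz 0.0012 turn -0.0003
```

```bash
python3 -m pendant '[0,0.001,0,0,0,0.001,0,0,0,0.001,0,0,0,0.001,0,0,0,0.001,0,0,0,0,0,0,0,0,0,0,0,0,0,0]'
python3 -c "
from h import *
planR(-.016,.048,.018)"
```

```text
t: 31.15
ee_pos: [0.4905, 0.0602, 0.02]
eef_rot: [1.269, 1.169, -1.27]
contact_force: [0.7, 0.0, 0.2]
width: 0.001
t 31.15 pos [0.4905 0.0602 0.02  ] x [-0.  0. -1.] z [-0.082  -0.9966  0.    ] F [0.7 0.  0.2] M [ 0.04 -0.03 -0.03] w 0.001 q7 -1.75
rack xy [-20.6  49.1] z 20.0 F rack 0.7 0.1 Fz 0.2
dx(down) 0.0020 dy 0.0046 dz 0.0011 turn -0.0001
```

```bash
python3 -m pendant '[0,0.001,0.0005,0,0,0.001,0.0006,0,0,0.001,0,0,0,0,0,0,0,0,0,0,0,0,0,0,0,0,0,0,0,0,0,0]'
python3 -c "
from h import *
planR(-.016,.048,.018)"
```

```text
t: 31.82
ee_pos: [0.4934, 0.0589, 0.02]
eef_rot: [1.269, 1.169, -1.269]
contact_force: [0.6, -0.1, 0.9]
width: -0.0
t 31.82 pos [0.4934 0.0589 0.02  ] x [-0.  0. -1.] z [-0.082  -0.9966 -0.    ] F [ 0.6 -0.1  0.9] M [-0.05 -0.02 -0.01] w -0.000 q7 -1.75
rack xy [-17.6  48. ] z 20.0 F rack 0.6 -0.0 Fz 0.9
dx(down) 0.0020 dy 0.0016 dz -0.0000 turn -0.0000
```

```bash
python3 -m pendant '[0,0.0005,0,0,0,0.0005,0,0,0,0,0,0,0,0,0,0,0,0,0,0,0,0,0,0,0,0,0,0,0,0,0,0]'
python3 -c "
from h import *
planR(-.016,.048,.018)"
```

```text
t: 32.48
ee_pos: [0.4945, 0.0588, 0.02]
eef_rot: [1.269, 1.169, -1.269]
contact_force: [0.3, -0.0, 0.4]
width: -0.003
t 32.48 pos [0.4945 0.0588 0.02  ] x [-0.  0. -1.] z [-0.082  -0.9966 -0.    ] F [ 0.3 -0.   0.4] M [-0.06  0.01  0.  ] w -0.003 q7 -1.75
rack xy [-16.5  48. ] z 20.0 F rack 0.3 0.0 Fz 0.4
dx(down) 0.0020 dy 0.0005 dz -0.0000 turn -0.0001
```

```bash
python3 -m pendant '[0,0.0005,0,0,0,0.0005,0,0,0,0,0,0,0,0,0,0,0,0,0,0,0,0,0,0,0,0,0,0,0,0,0,0]'
python3 -c "
from h import *
planR(-.016,.048,.018)"
```

```text
t: 33.15
ee_pos: [0.4953, 0.0587, 0.02]
eef_rot: [1.269, 1.169, -1.27]
contact_force: [-2.2, 0.0, 0.2]
width: -0.001
t 33.15 pos [0.4953 0.0587 0.02  ] x [-0.  0. -1.] z [-0.082  -0.9966  0.    ] F [-2.2  0.   0.2] M [0.04 0.29 0.05] w -0.001 q7 -1.75
rack xy [-15.7  48. ] z 20.0 F rack -2.2 -0.2 Fz 0.2
dx(down) 0.0020 dy -0.0003 dz -0.0000 turn -0.0001
```

```bash
python3 -m pendant '[0,0.0005,0,0,0,0.0005,0,0,0,0,0,0,0,0,0,0,0,0,0,0,0,0,0,0,0,0,0,0,0,0,0,0]'
python3 -c "
from h import *
planR(-.016,.048,.018)"
```

```text
t: 33.82
ee_pos: [0.4954, 0.0587, 0.0199]
eef_rot: [1.268, 1.171, -1.271]
contact_force: [-4.9, 0.6, 2.2]
width: -0.005
t 33.82 pos [0.4954 0.0587 0.0199] x [-0.002 -0.    -1.   ] z [-8.180e-02 -9.967e-01  2.000e-04] F [-4.9  0.6  2.2] M [0.21 1.06 0.  ] w -0.005 q7 -1.75
rack xy [-15.6  48. ] z 19.9 F rack -4.9 0.2 Fz 2.2
dx(down) 0.0019 dy -0.0004 dz -0.0000 turn 0.0002
```

```bash
python3 -m pendant '[0,0.0005,0,0,0,0,0,0,0,0,0,0,0,0,0,0,0,0,0,0,0,0,0,0,0,0,0,0,0,0,0,0]'
python3 -c "
from h import *
planR(-.016,.048,.018)"
```

```text
t: 34.48
ee_pos: [0.4954, 0.0586, 0.0198]
eef_rot: [1.268, 1.171, -1.271]
contact_force: [-5.5, 0.0, 3.2]
width: -0.002
t 34.48 pos [0.4954 0.0586 0.0198] x [-0.003 -0.    -1.   ] z [-8.170e-02 -9.967e-01  3.000e-04] F [-5.5  0.   3.2] M [ 0.21  1.35 -0.05] w -0.002 q7 -1.75
rack xy [-15.6  47.9] z 19.8 F rack -5.5 -0.4 Fz 3.2
dx(down) 0.0018 dy -0.0004 dz -0.0001 turn 0.0002
```

Solid stop at ~5.5 N: home. Back off, lift, retreat and check.

```bash
python3 -m pendant '[0,-0.004,0,0,0,-0.01,0,0,0,-0.01,0,0,0,-0.01,0,0,-0.02,0,0,0,-0.03,0,0,0,-0.03,0,0,0,-0.03,0,0,0]'
python3 -m pendant '[-0.02,0,0,0,0,0.02,0,0,0,0.02,0,0,0,0,0,0,0,0,0,0,0,0,0,0,0,0,0,0,0,0,0,0]'
python3 - <<'E'
from h import *
planR(-.016,.048,.018)
s=manip.observe();p=manip.snapshot("wrist");C=cloud(p,s)
cv2.imwrite("pics/w8.png",p["color"][:,:,::-1])
Q=C.reshape(-1,3);Q=Q[~np.isnan(Q[:,0])];r=w2r(Q)*1000;z=Q[:,2]*1000
k=(z>42)&(r[:,0]>5)&(r[:,0]<50)&(z<70)
for a,b in [(-110,-60),(-60,-30),(-30,20),(30,70),(70,125)]:
    kk=k&(r[:,1]>a)&(r[:,1]<b)
    if kk.sum(): print(np.round(r[kk].min(0),1),np.round(r[kk].max(0),1),round(np.median(z[kk]),1))
k=(z>16)&(z<23)
for a,b in [(-95,-85),(-70,-60),(-50,-30),(-15,-5),(5,15),(28,40),(55,67),(80,90),(105,115)]:
    kk=k&(r[:,1]>a)&(r[:,1]<b)&(r[:,0]<20);print((a,b),"front x",np.round(np.percentile(r[kk,0],[0,1]),1),"z",round(np.median(z[kk]),1))
p=manip.snapshot("side");cv2.imwrite("pics/s8.png",cv2.resize(p["color"][200:380,150:480],None,fx=2.4,fy=2.4)[:,:,::-1])
p=manip.snapshot("top");cv2.imwrite("pics/t8.png",p["color"][:,:,::-1])
E
```

```text
t: 35.15
ee_pos: [0.4618, 0.0613, 0.131]
eef_rot: [1.269, 1.17, -1.27]
contact_force: [0.0, 0.9, -0.3]
width: -0.0
t: 35.82
ee_pos: [0.502, 0.0581, 0.1498]
eef_rot: [1.269, 1.17, -1.27]
contact_force: [0.5, -0.5, 0.5]
width: 0.0
t 35.82 pos [0.502  0.0581 0.1498] x [-0.001 -0.    -1.   ] z [-8.180e-02 -9.966e-01  1.000e-04] F [ 0.5 -0.5  0.5] M [-0.04  0.01 -0.1 ] w 0.000 q7 -1.77
rack xy [-9.  47.9] z 149.8 F rack 0.6 -0.4 Fz 0.5
dx(down) 0.1318 dy -0.0070 dz -0.0001 turn 0.0001
[  15.8 -109.9] [ 32.3 -60.1] 50.3
[ 16.3 -60. ] [ 32.3 -44.6] 50.7
[ 17.1 -11.9] [32.6  4.6] 65.8
[18.  39.9] [33.9 55.8] 50.5
[16.7 91. ] [ 32.5 107.2] 50.6
(-95, -85) front x [-5.7 -5.6] z 20.0
(-70, -60) front x [-5.7 -5.6] z 20.1
(-50, -30) front x [-5.1 -4.9] z 20.1
(-15, -5) front x [-5.  -4.9] z 20.0
(5, 15) front x [-5.1 -4.8] z 19.9
(28, 40) front x [-4.3 -3.9] z 19.8
(55, 67) front x [-4.3 -4. ] z 19.9
(80, 90) front x [-5.  -4.7] z 19.8
(105, 115) front x [-4.9 -4.8] z 19.8
```

View pics/w8.png

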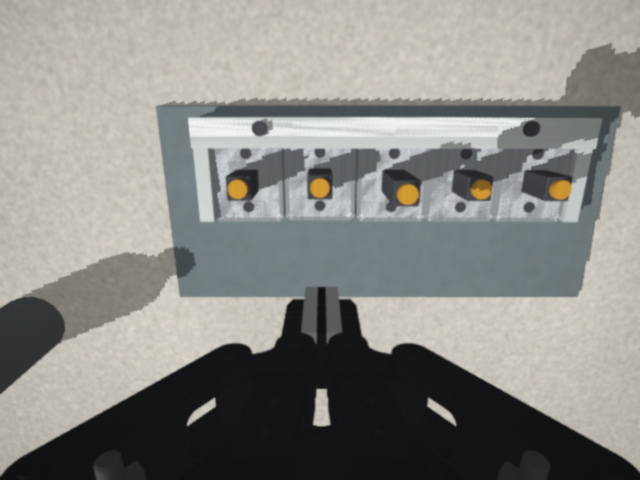

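View pics/s8.png

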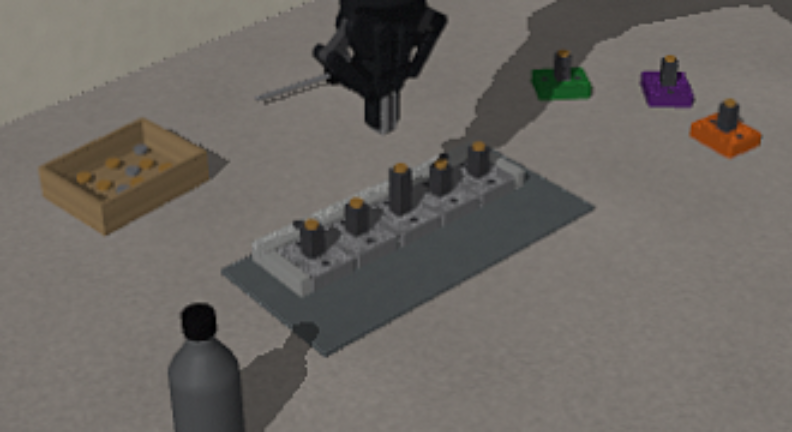

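The spare now sits square in the row, second from left and next to the tall die. All five stand under the lip, the bystanders are untouched, and the tool is clear. Handing in.

```bash
python3 -c "
from h import *
manip.close_job();st()"
```

```text
the job is handed in; nothing more can be done
the job is handed in; nothing more can be done
```

The spare die holder is in the row directly left of the tall-posted one, with its foot home against the back wall. I handed the job in at about 36 s.

- **Making room:** I pushed the tall die and the two beyond it to the right stop, then the leftmost die to the left stop. Each stop was felt at 8.3 N with no further motion.
- **Inserting:** I set the grey spare on the apron, slid it into the 53 mm gap with about 1.4 mm clear on each side, and felt the back wall at about 5 N. I then squared it with a low push on its foot, which stopped solid at 5.5 N.
- **Final checks:** In the last wrist picture the spare's foot front is square and 0.5 to 0.7 mm deeper than the dies beside it, which fits their start about 0.5 mm off the wall. All five dies stand level under the lip. The side picture shows the oil bottle, bin, screwdriver shaft and coloured look-alikes in place, though the gripper hid the screwdriver's handle.
- **Disagreement:** The wrist camera put the slot centre about 1 mm to the right of where feeling the stops put it. Its view of the held die was off by the same amount, so I trusted the felt value. No check failed.

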